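Set out finish samples for a colour match

ROBOT

A 6-joint arm with a two-finger parallel gripper is mounted at the origin on the work surface. World frame = base frame: x ahead of the robot, y to its left, z up, the work surface at z = 0. Lengths are in mm, angles in rad, forces in N, time in s.
With the tool pointing down it reaches from about 425 to 950 mm from the base axis. Payload 3.5 kg.
Tool frame: the origin (TCP) lies midway between the tips of the shut fingers; the grasp point (between the pads) lies 19 mm behind it; z points along the fingers, y is the line along which they close (so a half turn about z gives the same grasp; the last joint's range is limited). The gripper opens to 85 mm and grips with 20 to 120 N. Pads are 22 mm wide; open, the fingers measure 114 mm over their backs; the gripper's body (76 mm by 85 mm) begins 54 mm behind the grasp point. The pads swing forward as they close: fully open they stand 13 mm farther back than shut.
Start: joints at [0.962, 0.286, 1.577, -0, 1.279, -0.15], TCP at [298.902, 605.197, 231.325] pointing down, gripper open.
Joint ranges: [-2.77, 2.77], [-0.9, 2.22], [0.21, 2.48], [-1.53, 4.67], [0.24, 2.81], [-2.84, 2.84]. Speed limits (rad/s): [2.79, 2.79, 3.14, 3.14, 3.14, 3.14].

INTERFACE

Orientations are given as [roll, pitch, yaw] about the fixed x, y, z axes, in that order (R = Rz(yaw) Ry(pitch) Rx(roll)).
In Python, from cell import * gives the robot as it stands.
- The arm moves only by the shell command python3 -m creep 'ROWS' [FORCE]. ROWS is a JSON object of lists of equal length, an entry for each row: "hand": the closure, from 0 (fully open) to 1 (shut); "offset": the shift along the world's x, y, z in m, a list of three; "yaw": the turn about the world's z in degrees. In form: {"hand": [hand, ...], "offset": [[dx, dy, dz], ...], "yaw": [yaw, ...]}. A call has exactly 10 rows; each row is the pose to reach, as a shift and turn from the pose commanded when the call began; what a row does not reach only later rows make up. A row lasts 1/8 s, in which the tool goes at most 62.5 mm and 10.7 degrees, less where a joint would pass 70% of its speed; a pose out of reach is approached as far as the arm can. A call with a gripper value outside its range is refused whole. The fingers move at their own pace and stop on an object; FORCE is the grip in N (left out, the last holds). Time passes only in rows, so rows that repeat a pose let the fingers close, or fill a call up. It gives the time, the measured TCP pose, the force, the opening and the grip force at its end, in the units of the state.
- sense(): the state, without advancing time (a new reading comes with each control period).
- get_image(name): name is "scene" or "top"; returns (picture, depth): 420x560x3 uint8, red, green, blue; 420x560 float32, mm along the optical axis (not along the pixel's ray), 0 where there is no reading.
- get_calibration(name): a dict with "intrinsics" (3x3 intrinsics, pixels), "R" (3x3) and "t" (3): a world point X has camera coordinates R X + t. Camera axes: x right, y down, z forward; pixel columns grow to the right and rows downward; lengths in mm; the calibration is good to about 2 mm. A picture is of the moment at which its call begins. get_calibration takes no time and is no camera call.
- close_job(): hands the job in; it is judged then, once.
Trained networks look in the newest picture that a camera, given by its name, has taken for a name from the list of things; names that differ only in an ending like _2 or _b are one class to them, and where a whole thing is asked for, a point or a joint stands for the part that bears it (a point fixed in the world has none). Each returns a list of dicts, best first, with "confidence" (0 to 1); they miss things now and then, are a little off and sometimes report something else, mostly with a low value. They report only what shows in the picture. A call takes as long as a camera call. They do not tell look-alikes from the thing itself.
- boxes_of(camera, thing): "xyz" ([x, y, z] in mm, in the coordinates of the camera as it stood for that picture, good to about 4 mm: the middle of the surface that is visible of it).
The state is a dict: "clock": time; "q": joint angles; "qd": joint speeds; "tau": joint torques, N m; "tcp_pos": TCP position; "tool_rot": TCP orientation; "contact_force": force on the tool from outside, world axes, zero at the start; "torque": the same for the moment, N m; "width": finger opening in mm; "grip_force": force on a finger pad.
Only numpy, scipy, OpenCV 4.12 (cv2) and the standard library are available. Lean on these libraries where they do the work, as an engineer would, in place of code of your own. Each camera call takes 0.05 s, during which the arm holds its last target. There are 200 camera calls.

TASK

Set out the colour match: draw every sample board up out of the slotted rack and stand it upright on the viewing stand, foot behind the lip and leaning back on the rail, each centred on a brass line of its own and square to the stand. Also nudge the loose camphor discs into a straight, even row, flat on the table and touching the front edge of the stand's base, each centred on a brass line of its own (any of the lines will do). Leave the canister, saucer, spatula and rod where they are.

Things in the scene. Friction and masses are not known exactly. Their poses are not given: they have to be found in the camera images.
- stand: Dark wooden viewing stand fixed to the table, right half, turned up to 9 degrees. Origin: centre of underside; +x is its front (away from the robot), y along its length, z up. Base 110 (x) x 400 (y) x 12 mm thick, front edge at x=+55. Brass lines cross the base at y=-150, -50, +50, +150 mm. A well-placed board has the middle of its foot at x about +15 to +24 mm.
- lip (a point): Middle of the top of the lip, a strip standing 10 mm above the base along the whole stand (22 mm above the table), its back face at x=+30 and front face at x=+36 mm in the stand's frame. A board's foot stands on the base just behind it.
- rail (a point): Middle of the stand's horizontal rail, 10 mm diameter, along y; axis at x=-11 mm in the stand's frame, 83.5 mm above the table; end posts 10 mm wide at y=+-195. A board leans back on it, top towards the robot, 10 to 20 degrees off upright, its top 50 mm clear of the rail.
- rack: Pale wooden slotted rack, fixed to the table, in the left half, turned up to 11 degrees. Origin: centre of its underside, x along the row of slots, z up. 250 (x) x 100 (y) mm, top 60 mm above the table. Five upright slots at x=-100, -50, 0, +50, +100 mm, each 12 mm wide in x, 80 mm long in y, floor 10 mm above the table, so 50 mm deep; between slots the rack is open.
- line1 (a point): Point where brass line 1 (of 4, from the right as the robot sees it) meets the upper front edge of the stand's base: x=+55, y=-150 mm in the stand's frame, 12 mm above the table.
- line2 (a point): Point where brass line 2 (of 4, from the right as the robot sees it) meets the upper front edge of the stand's base: x=+55, y=-50 mm in the stand's frame, 12 mm above the table.
- line3 (a point): Point where brass line 3 (of 4, from the right as the robot sees it) meets the upper front edge of the stand's base: x=+55, y=+50 mm in the stand's frame, 12 mm above the table.
- line4 (a point): Point where brass line 4 (of 4, from the right as the robot sees it) meets the upper front edge of the stand's base: x=+55, y=+150 mm in the stand's frame, 12 mm above the table.
- board1: Plain brown wooden sample board, 8 mm thick (its x), 72 mm wide (y), 130 mm tall (z), 50 g, both faces alike; origin: centre of its underside, z up it. Starts upright in a slot of the rack, 80 mm of it rising above the rack; only 3 or 4 of the five boards are present.
- board2: Plain brown wooden sample board, 8 mm thick (its x), 72 mm wide (y), 130 mm tall (z), 50 g, both faces alike; origin: centre of its underside, z up it. Starts upright in a slot of the rack, 80 mm of it rising above the rack; only 3 or 4 of the five boards are present.
- board3: Plain brown wooden sample board, 8 mm thick (its x), 72 mm wide (y), 130 mm tall (z), 50 g, both faces alike; origin: centre of its underside, z up it. Starts upright in a slot of the rack, 80 mm of it rising above the rack; only 3 or 4 of the five boards are present.
- board4: Plain brown wooden sample board, 8 mm thick (its x), 72 mm wide (y), 130 mm tall (z), 50 g, both faces alike; origin: centre of its underside, z up it. Starts upright in a slot of the rack, 80 mm of it rising above the rack; only 3 or 4 of the five boards are present.
- board5: Plain brown wooden sample board, 8 mm thick (its x), 72 mm wide (y), 130 mm tall (z), 50 g, both faces alike; origin: centre of its underside, z up it. Starts upright in a slot of the rack, 80 mm of it rising above the rack; only 3 or 4 of the five boards are present.
- disc1: Pale camphor-wood sample disc, 64 mm diameter, 20 mm thick, 60 g, lying flat; origin at its centre, z along its axis. Starts loose on the table in front of the stand; only 3 or 4 of the four are present.
- disc2: Pale camphor-wood sample disc, 64 mm diameter, 20 mm thick, 60 g, lying flat; origin at its centre, z along its axis. Starts loose on the table in front of the stand; only 3 or 4 of the four are present.
- disc3: Pale camphor-wood sample disc, 64 mm diameter, 20 mm thick, 60 g, lying flat; origin at its centre, z along its axis. Starts loose on the table in front of the stand; only 3 or 4 of the four are present.
- disc4: Pale camphor-wood sample disc, 64 mm diameter, 20 mm thick, 60 g, lying flat; origin at its centre, z along its axis. Starts loose on the table in front of the stand; only 3 or 4 of the four are present.
- canister: Dull pewter canister with lid, 84 mm diameter, 111 mm tall, bystander; origin: centre of its underside.
- saucer: Tea-brown glazed saucer, 130 mm diameter, 22 mm high, bystander; origin: centre of its underside.
- spatula: Dark horn spatula, 200 mm long, lying flat, bystander; origin near its middle, x along it.
- rod: Bamboo burnishing rod, 200 mm long, 16 mm thick, lying, bystander; origin at its middle underside, x along it.
There are look-alikes about, which are no part of the job. Leave any blue, pink or white look-alike of the board5 alone.

How it is judged:
By the outcome, as a careful person would: the job done as asked, in the order asked, and still so for the second after the job is handed in, with the robot touching nothing.
Of board1, board2, board3, board4, board5 only 3 to 4 are there at a start; the rules pass over those that are not, and their reading is None.
Of disc1, disc2, disc3, disc4 only 3 to 4 are there at a start; the rules pass over those that are not, and their reading is None.
At some moment in a run one of disc1, disc2, disc3, disc4 may be knocked a few centimetres aside while the robot is not near it.
It also fails if it takes over 200 s, if anything falls off the work surface, if the arm or the gripper's body presses on something with over 40 N, if the wrist force passes 120 N, or if a joint passes its speed limit or range.

## Working session

There is one attempt and no reset: what is moved stays moved. The work goes in short steps, Python scripts to look and compute and a shell command to move; the robot and the scene stay as the last step left them, time stands still between calls to the robot, and variables do not carry over. Pictures are saved under pics/ and viewed, at most 17 in all, crops included, and the job is handed in when it is done.

```bash
ls; mkdir -p pics; cat > h.py <<'E'
from cell import *
import numpy as np, cv2
def cal(n):
    c=get_calibration(n); return np.array(c["intrinsics"]),np.array(c["R"]),np.array(c["t"]).ravel()
def cloud(n,d):
    K,R,t=cal(n); v,u=np.mgrid[0:d.shape[0],0:d.shape[1]]
    c=np.stack([(u-K[0,2])/K[0,0]*d,(v-K[1,2])/K[1,1]*d,d],-1)
    return (c-t)@R
def proj(n,X):
    K,R,t=cal(n); c=R@np.array(X,float)+t; p=K@c; return p[:2]/p[2]
def w(n,xyz):
    K,R,t=cal(n); return R.T@(np.array(xyz)-t)
def save(n,f,img,s=1): cv2.imwrite(f,cv2.resize(img[:,:,::-1],None,fx=s,fy=s))
E
python3 - <<'E'
from h import *
ims=[]
for n in("top","scene"):
    im,d=get_image(n); ims.append(im); np.savez(f"{n}0.npz",im=im,d=d)
    K,R,t=cal(n); print(n,K.round(1).tolist(),(-R.T@t).round(0),R[2].round(2))
    for th in("stand","rail","lip","rack","board1","disc1","line1","line2","line3","line4","canister","saucer","spatula","rod"):
        for b in boxes_of(n,th): print(n,th,round(b["confidence"],2),w(n,b["xyz"]).round(0),proj(n,w(n,b["xyz"])).round(0))
    save(n,f"pics/{n}0.png",im,1.4)
print(sense())
E
```

```text
pics
top [[417.4, 0.0, 282.0], [0.0, 417.4, 204.6], [0.0, 0.0, 1.0]] [ 379.  -19. 1195.] [ 0.15  0.01 -0.99]
top stand 0.68 [474. -59.   9.] [298. 233.]
top rail 0.91 [472. -56.  13.] [297. 233.]
top lip 0.79 [480. -54.   8.] [296. 231.]
top lip 0.33 [739. 200. 111.] [204. 130.]
top rack 0.93 [489. 300.  18.] [172. 225.]
top rack 0.2 [ 596. -224.   17.] [356. 191.]
top board1 0.9 [662. 440.  80.] [118. 159.]
top board1 0.88 [716. 344.  79.] [154. 141.]
top board1 0.79 [595. 290. 118.] [168. 181.]
top board1 0.59 [498. 297. 131.] [161. 217.]
top board1 0.56 [511. 428.  86.] [118. 214.]
top board1 0.43 [398. 305. 141.] [154. 257.]
top disc1 0.96 [598. -95.  21.] [311. 189.]
top disc1 0.65 [626.  -7.  14.] [281. 180.]
top disc1 0.63 [ 598. -225.   18.] [357. 190.]
top line1 0.65 [476. -57.   9.] [297. 232.]
top line2 0.65 [476. -57.   9.] [297. 232.]
top line3 0.65 [476. -57.   9.] [297. 232.]
top line4 0.65 [476. -57.   9.] [297. 232.]
top canister 0.81 [739. 199. 111.] [205. 130.]
top saucer 0.66 [ 623. -424.   11.] [425. 183.]
top saucer 0.54 [469. -57.  12.] [297. 234.]
top spatula 
[... 1361 characters left out ...]
14. 267.]
{'clock': 1.5, 'q': array([ 9.62025779e-01,  2.86316946e-01,  1.57672303e+00, -4.70571196e-06,
        1.27860387e+00, -1.50024850e-01]), 'qd': array([ 6.52571938e-04, -7.56949871e-06, -1.61844128e-03,  2.08358609e-04,
       -1.97917961e-03,  1.12602353e-03]), 'tau': array([-1.68043980e-04, -4.05932522e+01, -2.92934901e+01, -1.72316254e-04,
        5.60389435e-04, -5.68631606e-06]), 'tcp_pos': array([298.8810744 , 605.19514467, 231.30106597]), 'tool_rot': array([-3.14154136e+00, -3.19659895e-06,  2.68284831e+00]), 'contact_force': array([ 0.60064758, -0.28463023,  0.15959447]), 'torque': array([-0.02595475,  0.02211512,  0.02469786]), 'grip_force': 0.0, 'width': 85.78545365305783}
```

View pics/top0.png

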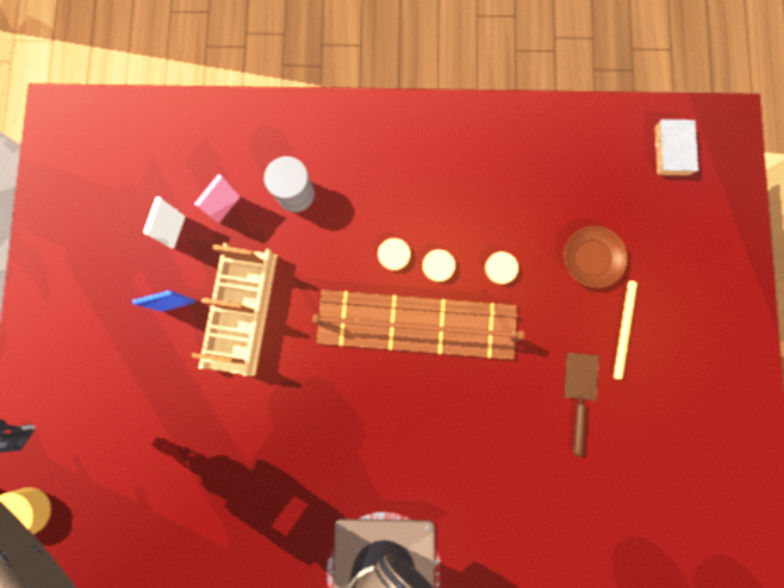

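View pics/scene0.png

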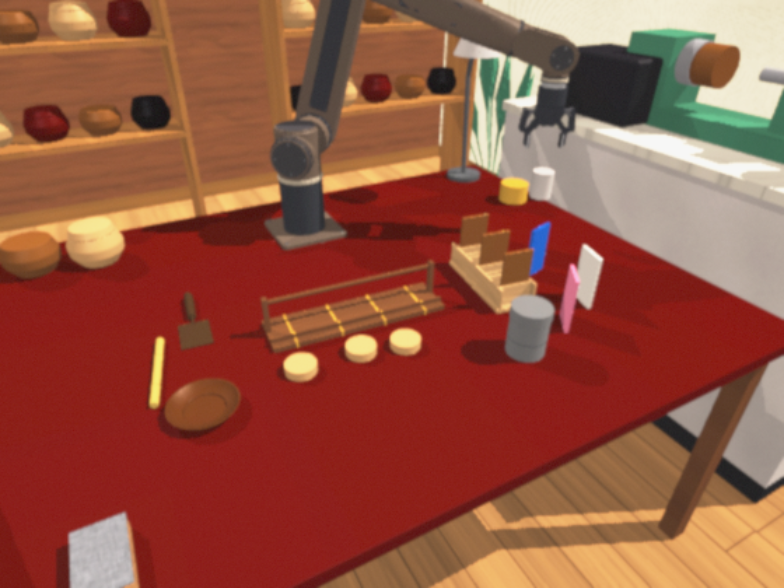

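The top view shows three brown boards in the rack at about (248,250), (222,300) and (210,356). The blue, pink and white look-alikes stand outside it at (163,300), (217,198) and (164,222). There are three discs at (394,254), (438,265) and (501,267), and four brass lines on the stand. Next I'll fit everything precisely from both depth views.

```bash
cat >> h.py <<'E'
def cube(n,a): 
    return cloud(n,a["d"].astype(float)),cv2.cvtColor(np.ascontiguousarray(a["im"]),cv2.COLOR_RGB2HSV)
def discs(P,H,box=(540,700,-320,80)):
    m=(P[...,2]>14)&(P[...,2]<28)&(P[...,0]>box[0])&(P[...,0]<box[1])&(P[...,1]>box[2])&(P[...,1]<box[3])
    k,l,s,c=cv2.connectedComponentsWithStats(m.astype(np.uint8)); o=[]
    for i in range(1,k):
        if s[i,4]>120:
            q=P[l==i]; (cx,cy),r=cv2.minEnclosingCircle(q[:,:2].astype(np.float32)); o.append((round(cx,1),round(cy,1),round(r,1),round(np.median(q[:,2]),1),s[i,4]))
    return o
E
python3 - <<'E'
from h import *
for n in("top","scene"):
    a=np.load(n+"0.npz"); P,H=cube(n,a); X,Y,Z=P[...,0],P[...,1],P[...,2]
    print(n,"table z",np.median(Z[(X>450)&(X<700)&(Y<-250)&(Y>-330)&(Z<8)]))
    print("discs",discs(P,H))
    # boards tops: brown, z>128 or 65..145
    m=(Z>70)&(Z<150)&(X>350)&(X<650)&(Y>240)&(Y<350)
    k,l,s,c=cv2.connectedComponentsWithStats(m.astype(np.uint8))
    for i in range(1,k):
        if s[i,4]>25:
            q=P[l==i]; t=q[q[:,2]>np.percentile(q[:,2],98)-12]
            r=cv2.minAreaRect(t[:,:2].astype(np.float32)); print("board",s[i,4],"zmax",np.percentile(q[:,2],98).round(1),np.round(r[0],1),np.round(r[1],1),round(r[2],1),"mean",q.mean(0).round(1))
    # rack top
    m=(Z>50)&(Z<66)&(X>340)&(X<660)&(Y>210)&(Y<390)
    r=cv2.minAreaRect(P[m][:,:2].astype(np.float32)); print("rack",m.sum(),np.round(r[0],1),np.round(r[1],1),round(r[2],2),np.median(Z[m]))
    # brass
    m=(H[...,0]>20)&(H[...,0]<34)&(H[...,1]>120)&(H[...,2]>150)&(X>390)&(X<570)&(Y>-300)&(Y<170)&(Z<30)
    m=cv2.morphologyEx(m.astype(np.uint8),cv2.MORPH_CLOSE,np.ones((7,5)))
    k,l,s,c=cv2.connectedComponentsWithStats(m)
    for i in range(1,k):
        if s[i,4]>15:
            q=P[l==i]; v=cv2.fitLine(q[:,:2].astype(np.float32),cv2.DIST_HUBER,0,.01,.01).ravel(); print("brass",s[i,4],q.mean(0).round(1),"ang",np.degrees(np.arctan(v[1]/v[0])).round(2),"x",q[:,0].min().round(1),q[:,0].max().round(1))
    m=(Z>6)&(Z<30)&(X>390)&(X<555)&(Y>-280)&(Y<160)
    r=cv2.minAreaRect(P[m][:,:2].astype(np.float32)); print("stand",np.round(r[0],1),np.round(r[1],1),round(r[2],2),np.median(Z[m]))
    m=(Z>65)&(Z<110)&(X>390)&(X<555)&(Y>-290)&(Y<170)
    q=P[m]; v=cv2.fitLine(q[:,:2].astype(np.float32),cv2.DIST_HUBER,0,.01,.01).ravel(); print("rail",len(q),q.mean(0).round(1),np.median(q[:,2]),"ang",np.degrees(np.arctan2(-v[0],v[1])).round(2),v.round(2), q[:,1].min(),q[:,1].max())
E
```

```text
top table z -0.8325048298253772
discs [(622.6, -7.1, 32.0, np.float64(19.3), np.int32(372)), (599.9, -98.8, 31.9, np.float64(19.2), np.int32(379)), (597.3, -227.9, 31.6, np.float64(19.3), np.int32(382))]
board 206 zmax 142.3 [600.4 290.8] [71.5  8.6] 82.9 mean [597.9 287.3 119.3]
board 156 zmax 142.1 [501.1 303.4] [71.   8.2] 82.4 mean [499.4 299.5 124. ]
board 118 zmax 143.1 [401.3 314.8] [69.   7.8] 82.9 mean [401.  308.9 130.7]
rack 948 [501.2 302.7] [ 93.9 249.3] 82.31 58.726262601622864
brass 92 [488.   92.4  18.9] ang -3.72 x 434.2 542.6
brass 95 [485.1  -7.1  18.3] ang -3.7 x 430.0 535.5
brass 97 [ 476.3 -106.5   18.3] ang -3.4 x 423.3 529.3
brass 100 [ 467.7 -205.1   20.9] ang -4.24 x 416.5 521.8
stand [471.8 -62.5] [159.7 426.4] 0.93 11.417373682824849
rail 587 [467.2 -56.1  86.9] 86.87968397608536 ang -3.64 [ 6.0000e-02  1.0000e+00  4.6712e+02 -5.6390e+01] -254.56755485961074 143.04220257207743
scene table z -0.011736099213121931
discs [(623.6, -10.0, 33.2, np.float64(19.9), np.int32(258)), (601.8, -102.8, 33.0, np.float64(20.2), np.int32(273)), (598.5, -231.8, 33.5, np.float64(19.8), np.int32(314))]
board 1143 zmax 140.8 [502.1 300.4] [ 72.7 213.9] 82.5 mean [512.5 297.1 108. ]
rack 551 [501.8 298.2] [ 93.2 252.3] 82.78 58.226449291438755
stand [479. -59.] [400.2 118.7] 86.21 12.282485001612748
rail 467 [470.5 -68.6  85. ] 85.98625512121937 ang -3.57 [ 6.0000e-02  1.0000e+00  4.7028e+02 -7.2570e+01] -257.96470663929426 143.16291827834874
```

```bash
python3 -m creep '{"hand":[0,0,0,0,0,0,0,0,0,0],"offset":[[0.035,-0.035,0],[0.07,-0.07,0],[0.105,-0.11,0],[0.14,-0.145,0],[0.175,-0.185,0],[0.21,-0.22,0],[0.245,-0.255,-0.01],[0.28,-0.29,-0.018],[0.3015,-0.3155,-0.018],[0.3015,-0.3155,-0.018]],"yaw":[-8,-16,-24,-32,-40,-48,-56,-64,-71.1,-71.1]}' 40
python3 - <<'E'
from h import *
im,d=get_image("scene"); save("scene","pics/s1.png",im[100:260,260:480],3.4)
E
```

```text
clock: 2.75
tcp_pos: [601.8, 287.6, 213.0]
tool_rot: [-3.141, 0.0, 1.439]
contact_force: [-0.3, -0.4, -0.2]
width: 85.2
grip_force: 0.0
```

View pics/s1.png

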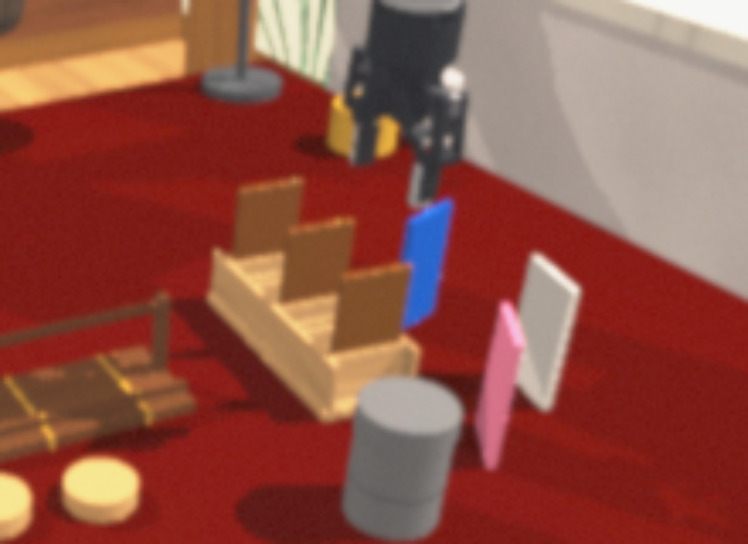

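The close crop shows three brown boards in the pale rack, with front-board top at about (372,272) in the crop. The blue, pink and white ones stand free on the table. I choose the brown front board and will check that the hand is over it.

```bash
python3 - <<'E'
from h import *
s=sense(); print(s["tcp_pos"].round(1),np.degrees(s["tool_rot"]).round(1))
p=proj("scene",s["tcp_pos"]); print((p-[260,100])*3.4, (proj("scene",[600,289,140])-[260,100])*3.4)
for n in("scene","top"):
    im,d=get_image(n); P=cloud(n,d.astype(float)); m=(abs(P[...,0]-600)<75)&(abs(P[...,1]-289)<60)&(P[...,2]>205)&(P[...,2]<262)
    q=P[m]; print(n,m.sum(),q.mean(0).round(1) if m.sum() else 0,q.min(0).round(0),q.max(0).round(0))
    m=(abs(P[...,0]-600)<30)&(abs(P[...,1]-289)<60)&(P[...,2]>125)&(P[...,2]<150)
    if m.sum(): q=P[m]; print("board",m.sum(),np.round(cv2.minAreaRect(q[:,:2].astype(np.float32)),1) if 0 else cv2.minAreaRect(q[:,:2].astype(np.float32)))
E
```

```text
[600.9 288.9 213.2] [-180.    -0.    82.6]
[386.84680163 196.55608821] [374.80394081 269.83592391]
scene 169 [607.4 284.3 245.2] [544. 269. 225.] [660. 306. 262.]
board 120 ((602.5972290039062, 288.045654296875), (72.98568725585938, 12.840741157531738), 83.04898834228516)
top 25 [644.5 277.5 243. ] [641. 274. 227.] [654. 286. 257.]
board 92 ((599.4802856445312, 283.7165222167969), (58.518104553222656, 9.104681968688965), 82.00981903076172)
```

```bash
python3 -m creep '{"hand":[0,0,0,0,1,1,1,1,1,1],"offset":[[0,0,-0.035],[0,0,-0.07],[0,0,-0.1],[0,0,-0.11],[0,0,-0.11],[0,0,-0.11],[0,0,-0.11],[0,0,-0.11],[0,0,-0.11],[0,0,-0.11]],"yaw":[0,0,0,0,0,0,0,0,0,0]}' 40
```

```text
clock: 4.15
tcp_pos: [600.9, 289.8, 104.3]
tool_rot: [3.14, -0.001, 1.442]
contact_force: [-0.5, -0.2, 3.6]
width: 7.7
grip_force: 39.5
```

```bash
python3 -m creep '{"hand":[1,1,1,1,1,1,1,1,1,1],"offset":[[0,0,0.02],[0,0,0.05],[0,0,0.085],[0,0,0.115],[-0.01,-0.04,0.12],[-0.025,-0.09,0.12],[-0.038,-0.14,0.12],[-0.05,-0.19,0.12],[-0.065,-0.24,0.12],[-0.077,-0.29,0.12]],"yaw":[0,0,0,0,0.5,1,1.5,2,2.5,3]}' 40; python3 -m creep '{"hand":[1,1,1,1,1,1,1,1,1,1],"offset":[[-0.012,-0.045,0],[-0.022,-0.08,0],[-0.0288,-0.1084,0],[-0.0288,-0.1084,0],[-0.0288,-0.1084,-0.03],[-0.0288,-0.1084,-0.06],[-0.0288,-0.1084,-0.08],[-0.0288,-0.1084,-0.09],[-0.0288,-0.1084,-0.09],[-0.0288,-0.1084,-0.09]],"yaw":[0.3,0.75,0.75,0.75,0.75,0.75,0.75,0.75,0.75,0.75]}' 40
python3 - <<'E'
from h import *
for n in("scene","top"):
    im,d=get_image(n); P=cloud(n,d.astype(float)); save(n,f"pics/{n}2.png",im[150:270,150:330] if n=="scene" else im,4 if n=="scene" else 1)
    m=(abs(P[...,0]-495)<25)&(abs(P[...,1]+108)<60)&(P[...,2]>45)&(P[...,2]<200)
    q=P[m]; print(n,m.sum(),q.min(0).round(0),q.max(0).round(0),q.mean(0).round(1))
E
```

```text
clock: 5.4
tcp_pos: [522.7, -1.7, 224.3]
tool_rot: [3.141, 0.0, 1.495]
contact_force: [0.1, -0.1, -0.0]
width: 7.7
grip_force: 39.0
clock: 6.65
tcp_pos: [495.4, -108.8, 134.6]
tool_rot: [3.14, 0.001, 1.508]
contact_force: [-0.2, -0.2, -0.2]
width: 7.7
grip_force: 39.0
scene 919 [ 471. -147.   45.] [516. -50. 200.] [ 500.  -112.5  112.6]
top 18 [493. -85.  95.] [499. -71. 171.] [495.1 -75.8 139.7]
```

View pics/scene2.png

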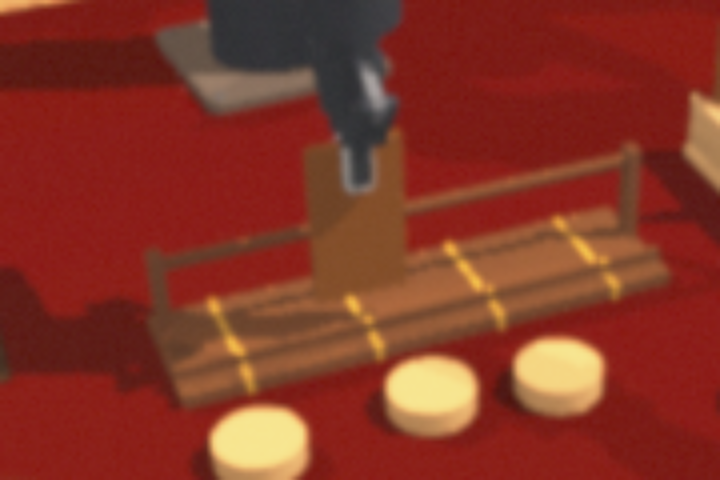

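```bash
python3 -m creep '{"hand":[1,1,1,1,1,1,1,1,1,1],"offset":[[0,0,-0.008],[0,0,-0.015],[0,0,-0.02],[0,0,-0.024],[0,0,-0.0265],[0,0,-0.0275],[0,0,-0.0275],[0,0,-0.0275],[0,0,-0.0275],[0,0,-0.0275]],"yaw":[0,0,0,0,0,0,0,0,0,0]}' 40
```

```text
clock: 8.0
tcp_pos: [494.8, -108.8, 106.2]
tool_rot: [3.141, 0.0, 1.507]
contact_force: [-0.7, 0.5, 3.4]
width: 7.5
grip_force: 39.6
```

```bash
python3 -m creep '{"hand":[0.8,0.6,0.45,0.45,0.45,0.45,0.45,0.45,0.45,0.45],"offset":[[0,0,0],[0,0,0],[0,0,0],[0,0,0],[-0.002,0,0],[-0.004,0,0],[-0.006,0,0],[-0.008,0,0],[-0.01,0,0],[-0.01,0,0]],"yaw":[0,0,0,0,0,0,0,0,0,0]}' 40
python3 - <<'E'
from h import *
im,d=get_image("scene"); save("scene","pics/s3.png",im[150:270,150:330],4)
E
```

```text
clock: 9.25
tcp_pos: [484.5, -108.7, 105.8]
tool_rot: [3.142, -0.0, 1.507]
contact_force: [-0.2, 0.1, -0.5]
width: 47.1
grip_force: 0.0
```

View pics/s3.png

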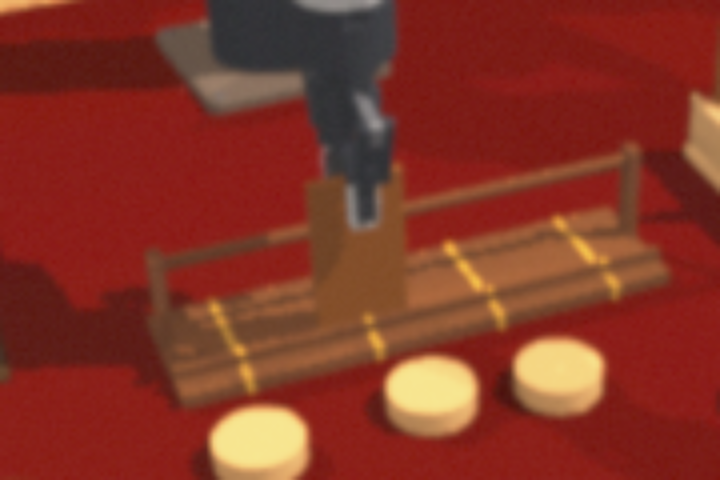

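The board stands upright free between the open fingers, its foot centred near the brass line at (368,320). Next I'll push it back slowly onto the rail.

```bash
python3 -m creep '{"hand":[0.45,0.45,0.45,0.45,0.45,0.45,0.45,0.45,0.45,0.45],"offset":[[-0.004,0,0],[-0.008,0.0005,0],[-0.011,0.0005,0],[-0.014,0.001,0],[-0.017,0.001,0],[-0.02,0.001,0],[-0.023,0.0015,0],[-0.026,0.0015,0],[-0.029,0.002,0],[-0.032,0.002,0]],"yaw":[0,0,0,0,0,0,0,0,0,0]}' 40
python3 -m creep '{"hand":[0.45,0.45,0.45,0.4,0.3,0.2,0.2,0.2,0.2,0.2],"offset":[[-0.002,0,0],[-0.002,0,0],[-0.002,0,0],[-0.002,0,0],[-0.002,0,0],[-0.002,0,0.0],[-0.002,0,0.02],[-0.002,0,0.05],[-0.002,0,0.09],[-0.002,0,0.13]],"yaw":[0,0,0,0,0,0,0,0,0,0]}' 40
cat > chk.py <<'E'
from h import *
c=np.array([479,-56.6]); a=np.radians(-3.65); ex=np.array([np.cos(a),np.sin(a)]); ey=np.array([-ex[1],ex[0]])
for n,cc in(("top",c),("scene",c+[0,-2.4])):
    im,d=get_image(n); P=cloud(n,d.astype(float)); np.savez(n+"1.npz",im=im,d=d)
    S=np.stack([(P[...,:2]-cc)@ex,(P[...,:2]-cc)@ey,P[...,2]],-1)
    for L in(-150,-50,50,150):
        m=(abs(S[...,1]-L)<47)&(S[...,0]>-60)&(S[...,0]<28)&(S[...,2]>98)&(S[...,2]<145)
        if m.sum()<25: continue
        q=S[m]; hi=q[:,2]>100
        r=cv2.minAreaRect(q[:,:2].astype(np.float32))
        A=np.c_[np.ones(len(q)),q[:,1],q[:,2]]; co=np.linalg.lstsq(A,q[:,0],rcond=None)[0]
        print(n,L,m.sum(),"ymid",((np.percentile(q[:,1],1)+np.percentile(q[:,1],99))/2-L).round(1),"w",np.ptp(q[:,1]).round(0),"ztop",q[:,2].max().round(1),"tilt",np.degrees(np.arctan(-co[2])).round(1),"yawerr",np.degrees(np.arctan(-co[1])).round(1),"face x at z=12",(co[0]+co[1]*L+co[2]*12).round(1))
    print(n,"discs",discs(P,None))
E
python3 chk.py; python3 -c "
from h import *
a=np.load('scene1.npz');save('s','pics/s4.png',a['im'][150:270,150:330],4)"
```

```text
clock: 10.55
tcp_pos: [452.4, -106.7, 105.8]
tool_rot: [-3.142, -0.0, 1.507]
contact_force: [0.7, 0.3, -0.3]
width: 47.2
grip_force: 0.0
clock: 11.8
tcp_pos: [450.4, -106.6, 236.9]
tool_rot: [-3.141, -0.0, 1.507]
contact_force: [1.3, -0.5, -0.2]
width: 68.6
grip_force: 0.0
top discs [(622.2, -7.0, 32.0, np.float64(19.3), np.int32(375)), (600.6, -98.3, 32.0, np.float64(19.5), np.int32(297)), (597.9, -227.2, 32.4, np.float64(19.6), np.int32(385))]
scene -50 340 ymid -0.8 w 72.0 ztop 139.6 tilt 17.8 yawerr 0.2 face x at z=12 25.2
scene discs [(623.2, -10.6, 33.4, np.float64(20.0), np.int32(258)), (601.5, -102.7, 34.2, np.float64(20.0), np.int32(272)), (598.0, -229.6, 33.5, np.float64(19.7), np.int32(309))]
```

View pics/s4.png

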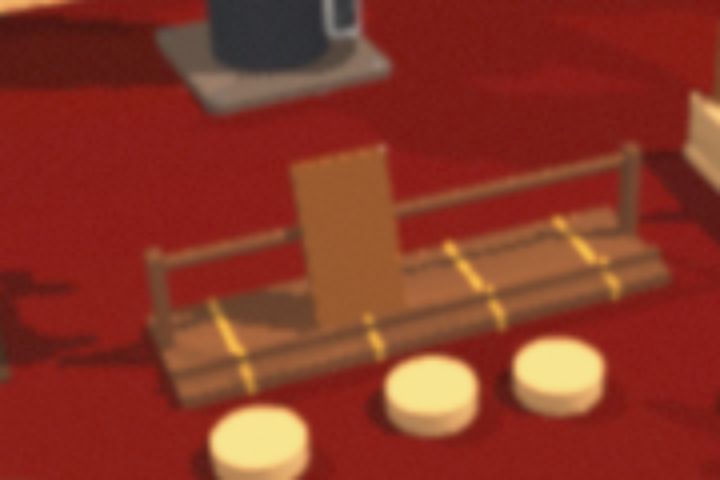

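Board 1 stands leaning on the rail at about (345,240), tilted 17.8° and 0.8 mm off its line. On to the middle board.

```bash
python3 -m creep '{"hand":[0.1,0,0,0,0,0,0,0,0,0],"offset":[[0.005,0.03,0],[0.01,0.08,0],[0.016,0.13,0],[0.022,0.18,0],[0.028,0.23,0],[0.034,0.28,0],[0.04,0.33,0],[0.046,0.38,-0.01],[0.0505,0.409,-0.0225],[0.0505,0.409,-0.0225]],"yaw":[0,-0.5,-1,-1.5,-2,-2.5,-3,-3.5,-3.75,-3.75]}' 40
python3 -m creep '{"hand":[0,0,0,0,1,1,1,1,1,1],"offset":[[0,0,-0.035],[0,0,-0.07],[0,0,-0.1],[0,0,-0.11],[0,0,-0.11],[0,0,-0.11],[0,0,-0.11],[0,0,-0.11],[0,0,-0.11],[0,0,-0.11]],"yaw":[0,0,0,0,0,0,0,0,0,0]}' 40
```

```text
clock: 13.15
tcp_pos: [499.8, 303.5, 210.6]
tool_rot: [-3.138, 0.002, 1.445]
contact_force: [-1.3, -1.6, 0.7]
width: 85.3
grip_force: 0.0
clock: 14.4
tcp_pos: [501.6, 302.6, 104.2]
tool_rot: [3.14, -0.001, 1.442]
contact_force: [-0.6, -0.0, 3.8]
width: 7.0
grip_force: 39.6
```

```bash
python3 -m creep '{"hand":[1,1,1,1,1,1,1,1,1,1],"offset":[[0,0,0.02],[0,0,0.05],[0,0,0.085],[0,0,0.115],[0,-0.04,0.12],[0,-0.09,0.12],[0,-0.14,0.12],[0,-0.19,0.12],[0,-0.24,0.12],[0,-0.29,0.12]],"yaw":[0,0,0,0,0.5,1,1.5,2,2.5,3]}' 40; python3 -m creep '{"hand":[1,1,1,1,1,1,1,1,1,1],"offset":[[-0.001,-0.05,0],[-0.0017,-0.095,0],[-0.0017,-0.1204,0],[-0.0017,-0.1204,0],[-0.0017,-0.1204,-0.03],[-0.0017,-0.1204,-0.06],[-0.0017,-0.1204,-0.08],[-0.0017,-0.1204,-0.09],[-0.0017,-0.1204,-0.1],[-0.0017,-0.1204,-0.105]],"yaw":[0.3,0.75,0.75,0.75,0.75,0.75,0.75,0.75,0.75,0.75]}' 40
python3 -m creep '{"hand":[1,1,1,1,1,1,1,1,1,1],"offset":[[0,0,-0.005],[0,0,-0.008],[0,0,-0.01],[0,0,-0.0115],[0,0,-0.0125],[0,0,-0.0125],[0,0,-0.0125],[0,0,-0.0125],[0,0,-0.0125],[0,0,-0.0125]],"yaw":[0,0,0,0,0,0,0,0,0,0]}' 40
```

```text
clock: 15.65
tcp_pos: [500.9, 10.8, 224.3]
tool_rot: [3.14, 0.0, 1.495]
contact_force: [-0.2, -0.0, -0.8]
width: 7.6
grip_force: 39.0
clock: 16.9
tcp_pos: [500.0, -108.0, 118.6]
tool_rot: [3.14, 0.0, 1.508]
contact_force: [1.1, -0.3, 0.0]
width: 7.8
grip_force: 39.1
clock: 18.15
tcp_pos: [499.9, -108.4, 106.2]
tool_rot: [3.14, 0.0, 1.507]
contact_force: [2.0, -0.9, 3.3]
width: 7.6
grip_force: 39.6
```

```bash
python3 -m creep '{"hand":[0.8,0.6,0.45,0.45,0.45,0.45,0.45,0.45,0.45,0.45],"offset":[[0,0,0],[0,0,0],[0,0,0],[0,0,0],[-0.002,0,0],[-0.004,0,0],[-0.006,0,0],[-0.008,0,0],[-0.01,0,0],[-0.01,0,0]],"yaw":[0,0,0,0,0,0,0,0,0,0]}' 40
python3 -m creep '{"hand":[0.45,0.45,0.45,0.45,0.45,0.45,0.45,0.45,0.45,0.45],"offset":[[-0.004,0,0],[-0.008,0.0005,0],[-0.011,0.0005,0],[-0.014,0.001,0],[-0.017,0.001,0],[-0.02,0.001,0],[-0.023,0.0015,0],[-0.026,0.0015,0],[-0.029,0.002,0],[-0.03,0.002,0]],"yaw":[0,0,0,0,0,0,0,0,0,0]}' 40
python3 -m creep '{"hand":[0.45,0.45,0.45,0.4,0.3,0.2,0.2,0.2,0.2,0.2],"offset":[[0,0,0],[0,0,0],[0,0,0],[0,0,0],[0,0,0],[0,0,0.0],[0,0,0.02],[0,0,0.05],[0,0,0.09],[0,0,0.13]],"yaw":[0,0,0,0,0,0,0,0,0,0]}' 40
python3 chk.py; python3 -c "
from h import *
a=np.load('scene1.npz');save('s','pics/s5.png',a['im'][130:270,150:370],3.4)"
```

```text
clock: 19.4
tcp_pos: [502.7, -109.9, 109.9]
tool_rot: [3.102, 0.003, 1.502]
contact_force: [33.6, 2.0, -13.9]
width: 46.9
grip_force: 14.2
clock: 20.65
tcp_pos: [500.2, -113.8, 119.5]
tool_rot: [3.012, 0.017, 1.49]
contact_force: [89.6, 8.5, -31.7]
width: 47.0
grip_force: 38.0
clock: 21.9
tcp_pos: [458.7, -105.6, 236.2]
tool_rot: [-3.139, -0.001, 1.508]
contact_force: [0.5, -0.6, 0.2]
width: 68.5
grip_force: 0.0
top -50 36 ymid 28.5 w 16.0 ztop 142.8 tilt 15.0 yawerr 16.8 face x at z=12 31.3
top discs [(622.8, -7.1, 31.9, np.float64(19.2), np.int32(376)), (600.0, -98.8, 31.9, np.float64(19.1), np.int32(227)), (597.5, -227.8, 32.0, np.float64(19.2), np.int32(381))]
scene -50 492 ymid 0.0 w 74.0 ztop 144.3 tilt 23.5 yawerr -7.0 face x at z=12 62.4
scene discs [(622.7, -10.4, 33.2, np.float64(20.0), np.int32(257)), (601.4, -102.1, 33.0, np.float64(19.7), np.int32(275)), (598.8, -230.7, 32.9, np.float64(19.8), np.int32(310))]
```

View pics/s5.png

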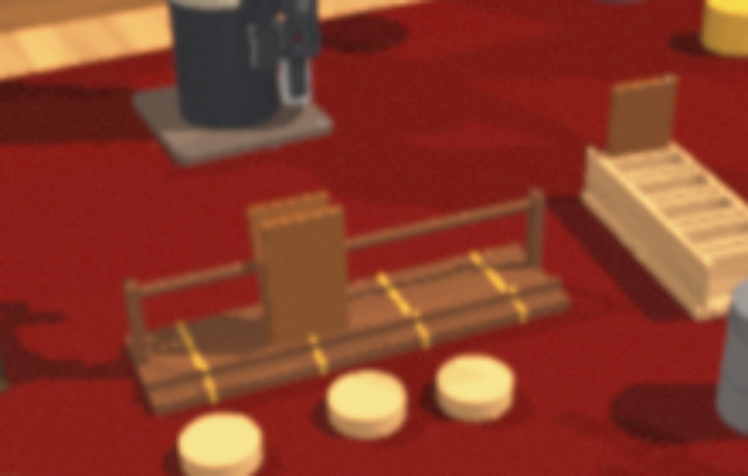

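My arithmetic was wrong: I moved the board 100 mm too far. The picture shows the second board standing in front of the first on line 2, around (305,270), and the third still in the rack. I'll measure both boards before mending it.

```bash
python3 - <<'E'
from h import *
c=np.array([479,-56.6]); a=np.radians(-3.65); ex=np.array([np.cos(a),np.sin(a)]); ey=np.array([-ex[1],ex[0]])
for n,cc in(("scene",c+[0,-2.4]),("top",c)):
    A=np.load(n+"1.npz"); P=cloud(n,A["d"].astype(float))
    S=np.stack([(P[...,:2]-cc)@ex,(P[...,:2]-cc)@ey,P[...,2]],-1)
    for z in range(15,150,10):
        m=(abs(S[...,1]+50)<45)&(abs(S[...,0])<70)&(abs(S[...,2]-z)<4); q=S[m]
        if len(q)<5: continue
        # front-face per y side
        print(n,z,len(q),"x pct",np.percentile(q[:,0],[5,50,95]).round(1),"y",np.percentile(q[:,1],[2,98]).round(1),"x for left/right",[np.median(q[abs(q[:,1]-y)<8,0]).round(1) if (abs(q[:,1]-y)<8).any() else None for y in(-75,-50,-25)])
A=np.load("scene1.npz"); save("s","pics/s6.png",A["im"][170:250,200:270],8)
E
```

```text
scene 15 200 x pct [-43.8  37.   54.7] y [-93.9  -7.6] x for left/right [np.float64(36.7), np.float64(38.5), np.float64(42.3)]
scene 25 82 x pct [22.8 29.9 36.9] y [-92.7  -8.9] x for left/right [np.float64(31.0), np.float64(28.8), np.float64(29.5)]
scene 35 61 x pct [19.  27.7 31.8] y [-85.4 -14.3] x for left/right [np.float64(27.4), np.float64(27.7), np.float64(27.7)]
scene 45 59 x pct [20.1 26.9 29.9] y [-84.1 -16.3] x for left/right [np.float64(26.6), np.float64(27.2), np.float64(26.8)]
scene 55 56 x pct [10.9 26.3 30.1] y [-85.1 -16.5] x for left/right [np.float64(26.0), np.float64(26.0), np.float64(26.4)]
scene 65 55 x pct [ 7.5 26.  28.5] y [-86.  -17.5] x for left/right [np.float64(26.5), np.float64(25.8), np.float64(25.6)]
scene 75 61 x pct [ 6.2 25.8 28.7] y [-85.  -15.5] x for left/right [np.float64(25.3), np.float64(25.9), np.float64(26.7)]
scene 85 75 x pct [-7.4 25.  28.5] y [-93.8 -15.4] x for left/right [np.float64(25.6), np.float64(25.7), np.float64(25.9)]
scene 95 60 x pct [-0.9 24.4 27.4] y [-85.6 -14. ] x for left/right [np.float64(25.2), np.float64(25.0), np.floa
[... 240 characters left out ...]
 np.float64(23.9)]
scene 125 85 x pct [-12.1  23.   26.1] y [-86. -15.] x for left/right [np.float64(23.2), np.float64(23.0), np.float64(23.0)]
scene 135 131 x pct [-16.7  -7.7  24.7] y [-84.9 -15.8] x for left/right [np.float64(-10.9), np.float64(21.1), np.float64(-6.8)]
scene 145 33 x pct [14.8 21.5 24.5] y [-82.  -17.6] x for left/right [np.float64(22.9), np.float64(19.5), np.float64(22.2)]
top 15 127 x pct [-48.1 -29.1 -12.9] y [-90.8  -7.3] x for left/right [None, np.float64(-40.1), np.float64(-26.2)]
top 85 5 x pct [-16.1 -13.1  -8.3] y [-14.   -9.1] x for left/right [None, None, None]
top 135 14 x pct [-19.3 -16.5  -0.3] y [-29.  -14.3] x for left/right [None, None, np.float64(-16.5)]
```

View pics/s6.png

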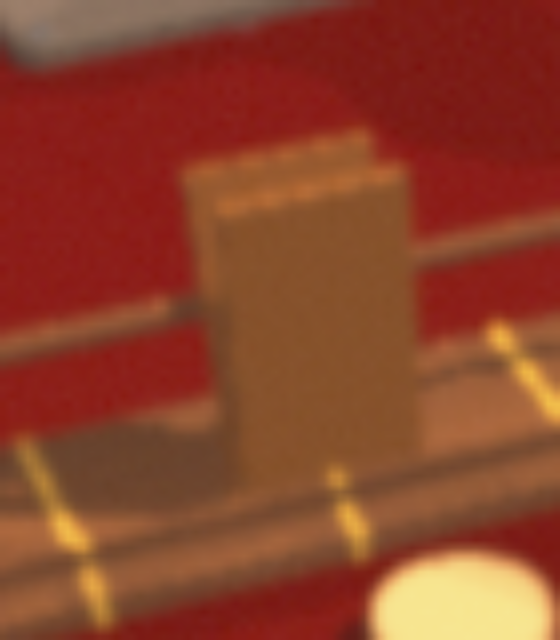

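```bash
python3 -m creep '{"hand":[0.4,0.65,0.65,0.65,0.65,0.65,0.65,0.65,0.65,0.65],"offset":[[0.01,0,0],[0.03,-0.002,0],[0.0404,-0.002,0],[0.0404,-0.002,-0.03],[0.0404,-0.002,-0.06],[0.0404,-0.002,-0.08],[0.0404,-0.002,-0.085],[0.0404,-0.002,-0.085],[0.0404,-0.002,-0.085],[0.0404,-0.002,-0.085]],"yaw":[0,0,0,0,0,0,0,0,0,0]}' 40
python3 - <<'E'
from h import *
c=np.array([479,-59]); a=np.radians(-3.65); ex=np.array([np.cos(a),np.sin(a)]); ey=np.array([-ex[1],ex[0]])
im,d=get_image("scene"); save("s","pics/s7.png",im[140:240,190:290],6)
E
```

```text
clock: 23.25
tcp_pos: [500.4, -108.3, 151.9]
tool_rot: [3.14, 0.001, 1.507]
contact_force: [-0.6, -0.2, 0.3]
width: 29.9
grip_force: 0.0
```

View pics/s7.png

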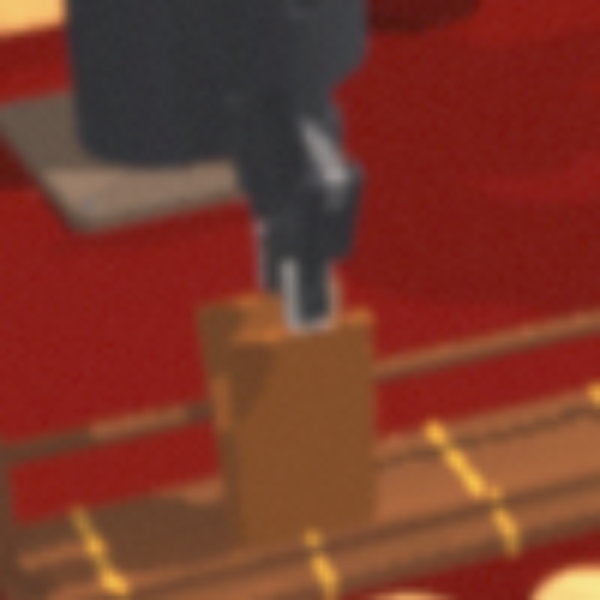

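The front finger is in front of the board's top and the rear one is hidden behind it. I'll lower in small steps and watch the force.

```bash
python3 -m creep '{"hand":[0.65,0.65,0.65,0.65,0.65,0.65,0.65,0.65,0.65,0.65],"offset":[[0,0,-0.003],[0,0,-0.006],[0,0,-0.009],[0,0,-0.012],[0,0,-0.015],[0,0,-0.018],[0,0,-0.02],[0,0,-0.02],[0,0,-0.02],[0,0,-0.02]],"yaw":[0,0,0,0,0,0,0,0,0,0]}' 40
```

```text
clock: 24.55
tcp_pos: [499.9, -108.2, 131.0]
tool_rot: [3.141, 0.0, 1.507]
contact_force: [1.4, -0.1, -0.6]
width: 29.8
grip_force: 0.0
```

```bash
python3 -m creep '{"hand":[0.65,0.65,0.65,0.65,0.65,0.65,0.65,0.65,0.65,0.65],"offset":[[0,0,-0.003],[0,0,-0.006],[0,0,-0.009],[0,0,-0.012],[0,0,-0.012],[0,0,-0.012],[0,0,-0.012],[0,0,-0.012],[0,0,-0.012],[0,0,-0.012]],"yaw":[0,0,0,0,0,0,0,0,0,0]}' 40
```

```text
clock: 25.8
tcp_pos: [499.8, -108.1, 118.9]
tool_rot: [3.142, 0.0, 1.507]
contact_force: [0.6, 0.2, 0.6]
width: 29.8
grip_force: 0.0
```

```bash
python3 -m creep '{"hand":[0.69,0.73,0.77,0.81,0.85,0.9,1,1,1,1],"offset":[[-0.001,0,0],[-0.002,0,0],[-0.003,0,0],[-0.004,0,0],[-0.005,0,0],[-0.005,0,0],[-0.005,0,0],[-0.005,0,0],[-0.005,0,0],[-0.005,0,0]],"yaw":[0,0,0,0,0,0,0,0,0,0]}' 40
```

```text
clock: 27.05
tcp_pos: [494.9, -108.1, 118.9]
tool_rot: [3.141, 0.0, 1.507]
contact_force: [-0.2, 0.3, 0.3]
width: 7.0
grip_force: 43.3
```

```bash
python3 -m creep '{"hand":[1,1,1,1,1,1,1,1,1,1],"offset":[[0.002,0,0.002],[0.004,0,0.008],[0.004,0,0.018],[0.005,0,0.03],[0.005,0,0.045],[0.005,0,0.06],[0.005,0.03,0.06],[0.0054,0.065,0.06],[0.0054,0.1003,0.06],[0.0054,0.1003,0.06]],"yaw":[0,0,0,0,0,0,0,0,0,0]}' 40
python3 chk.py; python3 - <<'E'
from h import *
c=np.array([479,-59]); a=np.radians(-3.65); ex=np.array([np.cos(a),np.sin(a)]); ey=np.array([-ex[1],ex[0]])
A=np.load("scene1.npz"); P=cloud("scene",A["d"].astype(float)); S=np.stack([(P[...,:2]-c)@ex,(P[...,:2]-c)@ey,P[...,2]],-1)
for L in(-50,50):
  m=(abs(S[...,1]-L)<30)&(abs(S[...,0])<40)&(S[...,2]>(40 if L<0 else 82))&(S[...,2]<(130 if L<0 else 145)); q=S[m]
  if L>0: q=q[abs(q[:,1]-L)>16]
  r=np.linalg.lstsq(np.c_[np.ones(len(q)),q[:,1]-L,q[:,2]-12],q[:,0],rcond=None)[0]; print(L,len(q),"x0",r[0].round(1),"yaw",np.degrees(-r[1]).round(2),"tilt",np.degrees(np.arctan(-r[2])).round(2))
save("s","pics/s8.png",A["im"][130:260,170:320],5)
E
```

```text
clock: 28.3
tcp_pos: [500.2, -6.2, 179.7]
tool_rot: [3.141, -0.0, 1.511]
contact_force: [0.3, -0.6, -1.1]
width: 7.3
grip_force: 43.1
top -50 138 ymid 0.4 w 71.0 ztop 143.9 tilt 17.8 yawerr -0.1 face x at z=12 28.1
top discs [(624.2, -6.6, 30.7, np.float64(19.4), np.int32(186)), (600.4, -99.0, 32.0, np.float64(19.1), np.int32(274)), (597.5, -227.8, 32.3, np.float64(19.0), np.int32(380))]
scene -50 354 ymid -0.7 w 72.0 ztop 141.8 tilt 12.0 yawerr -0.0 face x at z=12 17.4
scene 50 307 ymid 1.2 w 72.0 ztop 144.9 tilt 1.8 yawerr -0.7 face x at z=12 26.6
scene discs [(622.7, -10.9, 34.1, np.float64(20.0), np.int32(257)), (601.6, -102.0, 33.7, np.float64(19.8), np.int32(275)), (598.1, -230.6, 33.5, np.float64(19.7), np.int32(311))]
-50 546 x0 15.8 yaw 0.13 tilt 11.05
50 169 x0 13.1 yaw -2.71 tilt -4.96
```

View pics/s8.png

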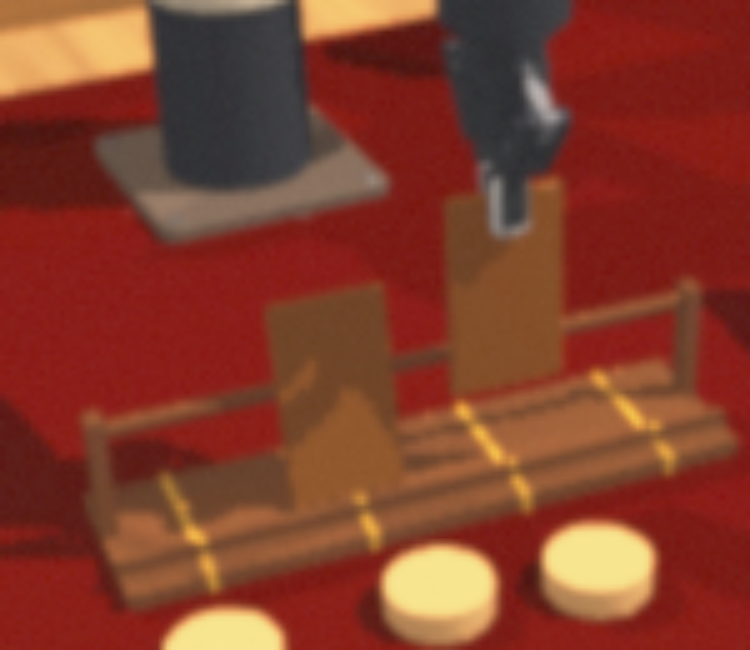

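Board 1 still leans on the rail, but its foot has been pushed back to about 12 mm and will need regrasping. Board 2 hangs upright over line 3. I'll set board 2 down first.

```bash
python3 -m creep '{"hand":[1,1,1,1,1,1,1,1,1,1],"offset":[[0,0,-0.015],[0,0,-0.03],[0,0,-0.045],[0,0,-0.053],[0,0,-0.057],[0,0,-0.059],[0,0,-0.0605],[0,0,-0.0605],[0,0,-0.0605],[0,0,-0.0605]],"yaw":[0,0,0,0,0,0,0,0,0,0]}' 40
```

```text
clock: 29.65
tcp_pos: [500.6, -7.9, 118.9]
tool_rot: [3.14, 0.0, 1.507]
contact_force: [0.6, -0.1, 1.1]
width: 7.3
grip_force: 43.4
```

```bash
python3 -m creep '{"hand":[0.8,0.6,0.45,0.45,0.45,0.45,0.45,0.45,0.45,0.45],"offset":[[0,0,0],[0,0,0],[0,0,0],[0,0,0],[-0.002,0,0],[-0.004,0,0],[-0.006,0,0],[-0.008,0,0],[-0.01,0,0],[-0.01,0,0]],"yaw":[0,0,0,0,0,0,0,0,0,0]}' 40; python3 chk.py
```

```text
clock: 30.9
tcp_pos: [490.1, -7.8, 118.3]
tool_rot: [-3.142, -0.0, 1.507]
contact_force: [0.0, -0.3, -0.9]
width: 46.7
grip_force: 0.0
top -50 138 ymid 0.4 w 71.0 ztop 143.9 tilt 17.9 yawerr 0.1 face x at z=12 28.3
top discs [(622.8, -7.0, 31.8, np.float64(19.6), np.int32(370)), (600.1, -99.5, 32.4, np.float64(19.5), np.int32(370)), (597.9, -227.9, 32.5, np.float64(19.3), np.int32(382))]
scene -50 354 ymid -0.7 w 73.0 ztop 142.5 tilt 12.2 yawerr -0.2 face x at z=12 17.6
scene 50 221 ymid 1.2 w 73.0 ztop 144.4 tilt 27.8 yawerr 1.6 face x at z=12 75.2
scene discs [(622.0, -11.9, 34.5, np.float64(19.9), np.int32(257)), (601.6, -102.4, 33.7, np.float64(19.8), np.int32(274)), (598.6, -231.7, 33.3, np.float64(19.9), np.int32(309))]
```

```bash
python3 -m creep '{"hand":[0.45,0.45,0.45,0.45,0.45,0.45,0.45,0.45,0.45,0.45],"offset":[[-0.004,0,0],[-0.008,0.0005,0],[-0.011,0.0005,0],[-0.014,0.001,0],[-0.017,0.001,0],[-0.02,0.001,0],[-0.023,0.0015,0],[-0.026,0.0015,0],[-0.029,0.002,0],[-0.033,0.002,0]],"yaw":[0,0,0,0,0,0,0,0,0,0]}' 40
```

```text
clock: 32.25
tcp_pos: [457.0, -5.8, 118.3]
tool_rot: [3.142, 0.0, 1.507]
contact_force: [-0.9, -0.0, -0.6]
width: 46.9
grip_force: 0.0
```

```bash
python3 -m creep '{"hand":[0.45,0.45,0.45,0.4,0.3,0.2,0.2,0.2,0.2,0.2],"offset":[[0,0,0],[0,0,0],[0,0,0],[0,0,0],[0,0,0],[0,0,0.0],[0,0,0.02],[0,0,0.05],[0,0,0.09],[0,0,0.12]],"yaw":[0,0,0,0,0,0,0,0,0,0]}' 40; python3 chk.py
```

```text
clock: 33.5
tcp_pos: [457.5, -5.9, 240.1]
tool_rot: [3.14, 0.0, 1.507]
contact_force: [1.0, -0.6, -0.5]
width: 68.1
grip_force: 0.0
top -50 118 ymid -5.0 w 61.0 ztop 144.4 tilt 18.0 yawerr 0.1 face x at z=12 28.4
top discs [(622.6, -6.6, 31.9, np.float64(19.4), np.int32(375)), (600.0, -99.0, 31.9, np.float64(19.5), np.int32(376)), (597.2, -228.0, 31.8, np.float64(19.0), np.int32(380))]
scene -50 353 ymid -0.7 w 73.0 ztop 142.4 tilt 12.2 yawerr -0.0 face x at z=12 17.8
scene 50 309 ymid 0.8 w 73.0 ztop 140.1 tilt 16.7 yawerr -0.8 face x at z=12 23.2
scene discs [(624.9, -9.5, 33.2, np.float64(19.9), np.int32(255)), (601.6, -101.7, 33.5, np.float64(20.1), np.int32(267)), (598.6, -232.3, 33.5, np.float64(19.9), np.int32(311))]
```

Board 2 is good (tilt 16.7°, foot about 19 mm). Now I'll tip board 1 upright between loose fingers, regrasp it and bring it forward about 6 mm.

```bash
python3 -m creep '{"hand":[0.3,0.5,0.58,0.58,0.58,0.58,0.58,0.58,0.58,0.58],"offset":[[0,-0.03,0],[0.003,-0.07,0],[0.0066,-0.1011,0],[0.0066,-0.1011,0],[0.0066,-0.1011,-0.03],[0.0066,-0.1011,-0.06],[0.0066,-0.1011,-0.08],[0.0066,-0.1011,-0.085],[0.0066,-0.1011,-0.085],[0.0066,-0.1011,-0.085]],"yaw":[0,0,0,0,0,0,0,0,0,0]}' 40;  python3 -m creep '{"hand":[0.58,0.58,0.58,0.58,0.58,0.58,0.58,0.58,0.58,0.58],"offset":[[0,0,-0.006],[0,0,-0.012],[0,0,-0.018],[0,0,-0.022],[0,0,-0.022],[0,0,-0.022],[0,0,-0.022],[0,0,-0.022],[0,0,-0.022],[0,0,-0.022]],"yaw":[0,0,0,0,0,0,0,0,0,0]}' 40
python3 - <<'E'
from h import *
im,d=get_image("scene"); save("s","pics/s9.png",im[140:250,180:310],5)
E
```

```text
clock: 34.85
tcp_pos: [464.5, -106.9, 154.4]
tool_rot: [3.14, 0.001, 1.508]
contact_force: [-0.2, 0.2, 0.5]
width: 36.3
grip_force: 0.0
clock: 36.1
tcp_pos: [463.8, -106.9, 131.4]
tool_rot: [3.142, 0.0, 1.507]
contact_force: [0.2, -0.0, 0.6]
width: 35.6
grip_force: 0.0
```

View pics/s9.png

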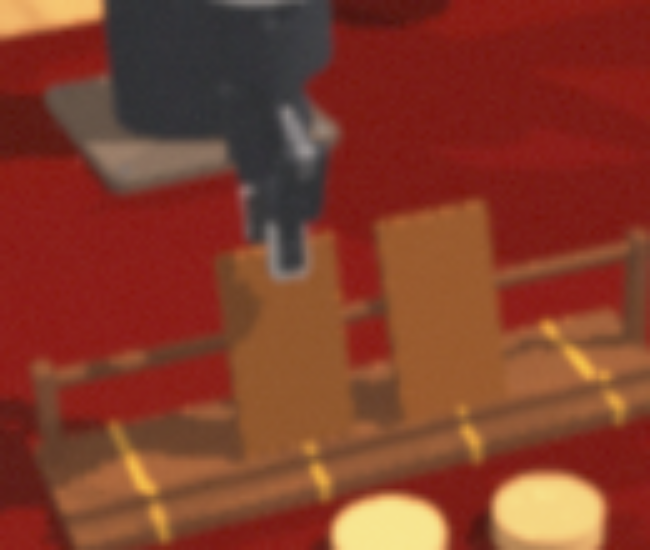

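The fingers straddle board 1's top at (288,250), and board 2 leans well at (440,310). I'll lower and push forward gently.

```bash
python3 -m creep '{"hand":[0.58,0.58,0.58,0.58,0.58,0.58,0.58,0.58,0.58,0.58],"offset":[[0,0,-0.006],[0,0,-0.011],[0.002,0,-0.011],[0.005,0,-0.011],[0.008,0,-0.011],[0.011,-0.0005,-0.011],[0.014,-0.001,-0.011],[0.017,-0.001,-0.011],[0.020,-0.001,-0.011],[0.023,-0.0015,-0.011]],"yaw":[0,0,0,0,0,0,0,0,0,0]}' 40;  python3 -m creep '{"hand":[0.58,0.58,0.58,0.58,0.58,0.58,0.58,0.58,0.58,0.58],"offset":[[0.002,0,0],[0.004,0,0],[0.006,-0.0005,0],[0.008,-0.0005,0],[0.01,-0.001,0],[0.011,-0.001,0],[0.012,-0.001,0],[0.013,-0.001,0],[0.013,-0.001,0],[0.013,-0.001,0]],"yaw":[0,0,0,0,0,0,0,0,0,0]}' 40
cat > tilt.py <<'E'
from h import *
c=np.array([479,-59]); a=np.radians(-3.65); ex=np.array([np.cos(a),np.sin(a)]); ey=np.array([-ex[1],ex[0]])
im,d=get_image("scene"); P=cloud("scene",d.astype(float)); S=np.stack([(P[...,:2]-c)@ex,(P[...,:2]-c)@ey,P[...,2]],-1)
for L in(-50,50,150):
  m=(abs(S[...,1]-L)<30)&(abs(S[...,0])<40)&(S[...,2]>40)&(S[...,2]<105); q=S[m]
  if len(q)<100: continue
  for _ in range(4):
    A=np.c_[np.ones(len(q)),q[:,1]-L,q[:,2]-12]; r=np.linalg.lstsq(A,q[:,0],rcond=None)[0]; e=abs(A@r-q[:,0]); q=q[e<max(3,2*np.median(e))]
  print(L,len(q),"front x at base",r[0].round(1),"yaw",np.degrees(-r[1]).round(2),"tilt",np.degrees(np.arctan(-r[2])).round(2))
E
python3 tilt.py
```

```text
clock: 37.4
tcp_pos: [487.0, -108.4, 120.3]
tool_rot: [-3.142, 0.0, 1.507]
contact_force: [0.2, -0.7, -0.4]
width: 36.0
grip_force: 0.0
clock: 38.65
tcp_pos: [499.8, -109.4, 120.3]
tool_rot: [-3.142, -0.0, 1.507]
contact_force: [0.3, -0.2, 0.1]
width: 36.0
grip_force: 0.0
-50 279 front x at base 16.6 yaw -0.64 tilt -11.19
50 316 front x at base 23.8 yaw 0.29 tilt 16.75
```

```bash
python3 -m creep '{"hand":[0.6,0.64,0.68,0.72,0.76,0.79,0.82,0.85,0.85,0.85],"offset":[[-0.001,0,0],[-0.003,0,0],[-0.0045,0,0],[-0.006,0,0],[-0.0075,0,0],[-0.009,0,0],[-0.0105,0,0],[-0.011,0,0],[-0.011,0,0],[-0.011,0,0]],"yaw":[0,0,0,0,0,0,0,0,0,0]}' 40; python3 tilt.py
```

```text
clock: 39.95
tcp_pos: [488.8, -109.4, 120.3]
tool_rot: [3.142, 0.0, 1.507]
contact_force: [0.1, 1.1, 0.1]
width: 13.1
grip_force: 0.0
-50 316 front x at base 16.1 yaw 0.52 tilt 0.03
50 312 front x at base 23.9 yaw -0.43 tilt 16.98
```

```bash
python3 -m creep '{"hand":[1,1,1,1,1,1,1,1,1,1],"offset":[[0,0,0],[0,0,0],[0,0,0],[0,0,0.003],[0,0,0.005],[0.003,0,0.005],[0.0065,0,0.005],[0.0065,0,0.002],[0.0065,0,-0.0003],[0.0065,0,-0.0003]],"yaw":[0,0,0,0,0,0,0,0,0,0]}' 40;  python3 -m creep '{"hand":[0.9,0.7,0.45,0.45,0.45,0.45,0.45,0.45,0.45,0.45],"offset":[[0,0,0],[0,0,0],[0,0,0],[0,0,0],[-0.002,0,0],[-0.004,0,0],[-0.006,0,0],[-0.008,0,0],[-0.01,0,0],[-0.01,0,0]],"yaw":[0,0,0,0,0,0,0,0,0,0]}' 40; python3 tilt.py
```

```text
clock: 41.25
tcp_pos: [495.6, -109.5, 120.4]
tool_rot: [3.141, 0.0, 1.507]
contact_force: [0.0, 1.4, 2.4]
width: 7.4
grip_force: 40.5
clock: 42.5
tcp_pos: [485.2, -109.4, 120.0]
tool_rot: [-3.142, -0.0, 1.507]
contact_force: [0.6, -0.2, 0.6]
width: 46.8
grip_force: 0.0
-50 318 front x at base 24.3 yaw 0.31 tilt 0.2
50 324 front x at base 23.6 yaw -0.17 tilt 16.81
```

```bash
python3 -m creep '{"hand":[0.45,0.45,0.45,0.45,0.45,0.45,0.45,0.45,0.45,0.45],"offset":[[-0.004,0,0],[-0.008,0.0005,0],[-0.011,0.0005,0],[-0.014,0.001,0],[-0.017,0.001,0],[-0.02,0.001,0],[-0.023,0.0015,0],[-0.026,0.0015,0],[-0.029,0.002,0],[-0.033,0.002,0]],"yaw":[0,0,0,0,0,0,0,0,0,0]}' 40
python3 -m creep '{"hand":[0.45,0.45,0.45,0.4,0.3,0.2,0.2,0.2,0.2,0.2],"offset":[[0,0,0],[0,0,0],[0,0,0],[0,0,0],[0,0,0],[0,0,0.0],[0,0,0.02],[0,0,0.05],[0,0,0.09],[0,0,0.12]],"yaw":[0,0,0,0,0,0,0,0,0,0]}' 40; python3 tilt.py; python3 chk.py
```

```text
clock: 43.8
tcp_pos: [452.1, -107.4, 120.0]
tool_rot: [3.142, 0.0, 1.507]
contact_force: [0.2, -0.5, 0.4]
width: 47.0
grip_force: 0.0
clock: 45.05
tcp_pos: [452.6, -107.5, 241.8]
tool_rot: [3.14, 0.001, 1.507]
contact_force: [-0.8, -0.6, 0.7]
width: 68.2
grip_force: 0.0
-50 343 front x at base 25.6 yaw -0.55 tilt 18.14
50 318 front x at base 23.4 yaw 0.43 tilt 16.55
top -50 25 ymid 27.8 w 16.0 ztop 140.0 tilt 24.7 yawerr -5.3 face x at z=12 35.8
top 50 178 ymid 1.9 w 72.0 ztop 141.0 tilt 22.5 yawerr 0.3 face x at z=12 34.4
top discs [(622.5, -6.8, 31.9, np.float64(19.3), np.int32(374)), (599.6, -99.1, 32.2, np.float64(19.4), np.int32(272)), (596.8, -228.1, 32.0, np.float64(19.0), np.int32(381))]
scene -50 339 ymid -0.4 w 73.0 ztop 138.9 tilt 18.7 yawerr 0.1 face x at z=12 27.0
scene 50 314 ymid 0.9 w 74.0 ztop 140.9 tilt 16.5 yawerr -0.1 face x at z=12 22.8
scene discs [(623.6, -10.5, 33.8, np.float64(19.8), np.int32(258)), (600.2, -102.8, 34.7, np.float64(19.8), np.int32(272)), (598.1, -231.2, 33.2, np.float64(19.7), np.int32(307))]
```

```bash
python3 -m creep '{"hand":[0.1,0,0,0,0,0,0,0,0,0],"offset":[[0.01,0.03,0],[0.02,0.08,0],[0.02,0.13,0],[0.02,0.18,0],[0.02,0.23,0],[0.01,0.28,0],[-0.01,0.33,0],[-0.035,0.38,-0.01],[-0.051,0.4211,-0.0267],[-0.051,0.4211,-0.0267]],"yaw":[0,-0.5,-1,-1.5,-2,-2.5,-3,-3.5,-3.75,-3.75]}' 40
python3 -m creep '{"hand":[0,0,0,0,1,1,1,1,1,1],"offset":[[0,0,-0.035],[0,0,-0.07],[0,0,-0.1],[0,0,-0.11],[0,0,-0.11],[0,0,-0.11],[0,0,-0.11],[0,0,-0.11],[0,0,-0.11],[0,0,-0.11]],"yaw":[0,0,0,0,0,0,0,0,0,0]}' 40
```

```text
clock: 46.45
tcp_pos: [398.1, 314.9, 209.4]
tool_rot: [-3.136, 0.004, 1.446]
contact_force: [-0.3, -0.8, -0.3]
width: 85.7
grip_force: 0.0
clock: 47.7
tcp_pos: [401.8, 314.0, 104.1]
tool_rot: [3.141, -0.001, 1.442]
contact_force: [0.8, -0.3, 4.1]
width: 7.9
grip_force: 39.7
```

```bash
python3 -m creep '{"hand":[1,1,1,1,1,1,1,1,1,1],"offset":[[0,0,0.02],[0,0,0.05],[0,0,0.085],[0,0,0.115],[0.01,-0.03,0.12],[0.03,-0.07,0.12],[0.055,-0.115,0.12],[0.08,-0.16,0.12],[0.095,-0.2,0.12],[0.1049,-0.2226,0.12]],"yaw":[0,0,0,0,0.5,1,1.7,2.5,3.2,3.75]}' 40; python3 -m creep '{"hand":[1,1,1,1,1,1,1,1,1,1],"offset":[[0,0,0],[0,0,0],[0,0,-0.02],[0,0,-0.045],[0,0,-0.07],[0,0,-0.085],[0,0,-0.095],[0,0,-0.103],[0,0,-0.105],[0,0,-0.105]],"yaw":[0,0,0,0,0,0,0,0,0,0]}' 40
python3 - <<'E'
from h import *
im,d=get_image("scene"); save("s","pics/s10.png",im[140:260,200:340],5)
E
```

```text
clock: 48.95
tcp_pos: [506.4, 89.1, 222.7]
tool_rot: [-3.141, 0.0, 1.506]
contact_force: [-0.7, 0.8, -0.5]
width: 7.5
grip_force: 39.0
clock: 50.2
tcp_pos: [506.5, 91.1, 118.8]
tool_rot: [3.141, -0.0, 1.507]
contact_force: [-0.7, 0.1, 0.1]
width: 7.6
grip_force: 39.0
```

View pics/s10.png

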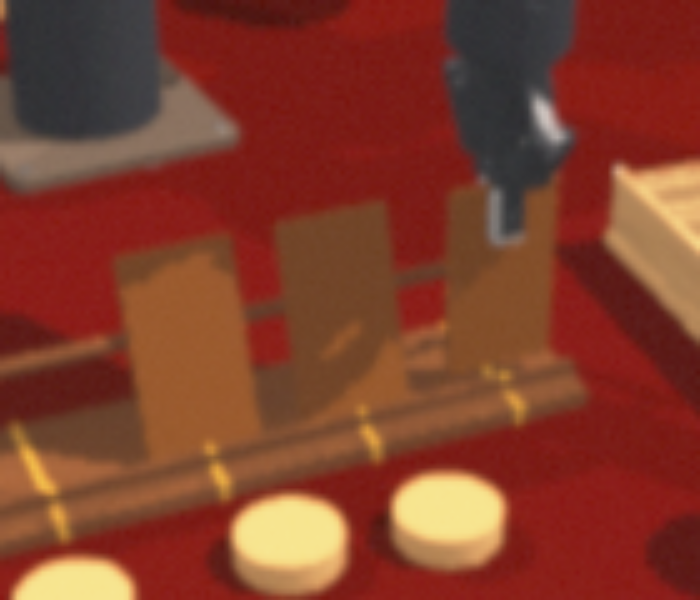

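The third board hangs over line 4 at (500,290), and the other two lean on the rail. I'll lower and release it.

```bash
python3 -m creep '{"hand":[1,1,1,1,1,1,1,1,1,1],"offset":[[0,0,-0.005],[0,0,-0.008],[0,0,-0.01],[0,0,-0.0115],[0,0,-0.0125],[0,0,-0.0125],[0,0,-0.0125],[0,0,-0.0125],[0,0,-0.0125],[0,0,-0.0125]],"yaw":[0,0,0,0,0,0,0,0,0,0]}' 40
python3 -m creep '{"hand":[0.8,0.6,0.45,0.45,0.45,0.45,0.45,0.45,0.45,0.45],"offset":[[0,0,0],[0,0,0],[0,0,0],[0,0,0],[-0.002,0,0],[-0.004,0,0],[-0.006,0,0],[-0.008,0,0],[-0.01,0,0],[-0.01,0,0]],"yaw":[0,0,0,0,0,0,0,0,0,0]}' 40; python3 tilt.py; python3 chk.py
```

```text
clock: 51.5
tcp_pos: [506.4, 91.1, 106.2]
tool_rot: [3.141, 0.0, 1.507]
contact_force: [-1.1, -0.6, 4.5]
width: 7.7
grip_force: 39.7
clock: 52.75
tcp_pos: [496.0, 91.1, 105.8]
tool_rot: [-3.142, -0.0, 1.507]
contact_force: [-0.2, -0.4, -0.3]
width: 46.7
grip_force: 0.0
-50 351 front x at base 24.6 yaw 0.11 tilt 17.3
50 300 front x at base 24.1 yaw -0.46 tilt 17.08
150 239 front x at base 23.0 yaw -0.93 tilt 0.87
top -50 183 ymid 1.0 w 70.0 ztop 140.4 tilt 23.2 yawerr -0.1 face x at z=12 35.4
top 50 178 ymid 1.9 w 72.0 ztop 142.0 tilt 22.4 yawerr 0.2 face x at z=12 34.2
top discs [(622.4, -7.0, 32.3, np.float64(19.4), np.int32(379)), (599.9, -98.9, 31.9, np.float64(19.1), np.int32(376)), (597.0, -227.7, 31.6, np.float64(19.3), np.int32(381))]
scene -50 343 ymid 0.1 w 72.0 ztop 140.2 tilt 18.6 yawerr -0.3 face x at z=12 26.5
scene 50 312 ymid 0.5 w 73.0 ztop 139.6 tilt 17.9 yawerr 0.1 face x at z=12 25.8
scene 150 225 ymid 0.8 w 75.0 ztop 144.9 tilt 27.6 yawerr 6.8 face x at z=12 71.2
scene discs [(624.7, -10.5, 34.1, np.float64(20.0), np.int32(257)), (601.8, -102.8, 33.4, np.float64(20.0), np.int32(269)), (599.0, -231.9, 32.9, np.float64(19.9), np.int32(309))]
```

```bash
python3 -m creep '{"hand":[0.45,0.45,0.45,0.45,0.45,0.45,0.45,0.45,0.45,0.45],"offset":[[-0.004,0,0],[-0.008,0.0005,0],[-0.011,0.0005,0],[-0.014,0.001,0],[-0.017,0.001,0],[-0.02,0.001,0],[-0.023,0.0015,0],[-0.026,0.0015,0],[-0.029,0.002,0],[-0.032,0.002,0]],"yaw":[0,0,0,0,0,0,0,0,0,0]}' 40
```

```text
clock: 54.15
tcp_pos: [464.0, 93.1, 105.8]
tool_rot: [3.142, 0.0, 1.507]
contact_force: [-0.4, -0.2, 0.4]
width: 47.0
grip_force: 0.0
```

```bash
python3 -m creep '{"hand":[0.45,0.45,0.45,0.4,0.3,0.2,0.2,0.2,0.2,0.2],"offset":[[0,0,0],[0,0,0],[0,0,0],[0,0,0],[0,0,0],[0,0,0.0],[0,0,0.02],[0,0,0.05],[0,0,0.09],[0,0,0.13]],"yaw":[0,0,0,0,0,0,0,0,0,0]}' 40; python3 tilt.py; python3 chk.py; python3 - <<'E'
from h import *
s=sense(); print(s["tcp_pos"],np.degrees(s["tool_rot"]),s["q"].round(2))
c=np.array([479,-57.6]); a=np.radians(-3.65); ex=np.array([np.cos(a),np.sin(a)]); ey=np.array([-ex[1],ex[0]])
for L in(-150,-50,50): print(L,(c+87*ex+L*ey).round(1))
# base front edge from both views: top surface points near z=12 and x_s>36
for n in("top","scene"):
    A=np.load(n+"0.npz");P=cloud(n,A["d"].astype(float)); S=np.stack([(P[...,:2]-c)@ex,(P[...,:2]-c)@ey,P[...,2]],-1)
    for L in(-150,-100,-50,0,50,100):
        m=(abs(S[...,1]-L)<15)&(S[...,2]>8)&(S[...,2]<16)&(S[...,0]>36)&(S[...,0]<70); print(n,L,np.percentile(S[m][:,0],[97]).round(1),end=" ")
E
```

```text
clock: 55.4
tcp_pos: [463.9, 93.1, 236.9]
tool_rot: [-3.141, 0.0, 1.507]
contact_force: [0.0, 0.3, -0.1]
width: 68.2
grip_force: 0.0
-50 358 front x at base 25.0 yaw 0.03 tilt 17.62
50 322 front x at base 24.2 yaw -0.1 tilt 17.26
150 285 front x at base 23.4 yaw -0.71 tilt 16.53
top -50 180 ymid 1.2 w 70.0 ztop 140.0 tilt 23.5 yawerr -0.2 face x at z=12 36.1
top 50 178 ymid 1.9 w 72.0 ztop 140.7 tilt 22.9 yawerr 0.4 face x at z=12 35.4
top discs [(622.5, -6.8, 31.9, np.float64(19.4), np.int32(379)), (599.9, -98.7, 32.2, np.float64(19.4), np.int32(382)), (597.3, -227.7, 32.1, np.float64(19.1), np.int32(380))]
scene -50 343 ymid -0.3 w 72.0 ztop 139.4 tilt 17.8 yawerr 0.0 face x at z=12 25.1
scene 50 309 ymid 0.6 w 73.0 ztop 139.3 tilt 17.3 yawerr -0.7 face x at z=12 24.6
scene 150 293 ymid 1.0 w 73.0 ztop 140.5 tilt 16.8 yawerr 0.2 face x at z=12 24.0
scene discs [(623.3, -11.1, 33.6, np.float64(19.7), np.int32(260)), (599.5, -102.5, 34.9, np.float64(19.7), np.int32(272)), (598.3, -231.1, 34.2, np.float64(19.8), np.int32(310))]
[465.71775787  93.09419895 238.69022372] [ 1.79658213e+02 -1.51954111e-02  8.63645496e+01] [-0.02 -0.18  2.05 -0.    1.27  0.05]
-150 [ 556.3 -212.8]
-50 [ 562.6 -113. ]
50 [569.  -13.2]
top -150 [53.9] top -100 [53.9] top -50 [53.7] top 0 [54.1] top 50 [54.] top 100 [53.7] scene -150 [56.9] scene -100 [57.7] scene -50 [56.] scene 0 [56.7] scene 50 [57.8] scene 100 [56.]
```

All three boards are well placed (tilt about 17°, within 1 mm of their lines). Now the discs, starting with the right-hand one.

```bash
python3 -m creep '{"hand":[0.1,0.05,0.05,0.05,0.05,0.05,0.05,0.05,0.05,0.05],"offset":[[0.015,-0.03,0],[0.03,-0.07,0],[0.045,-0.11,0],[0.06,-0.15,0],[0.075,-0.19,0],[0.09,-0.23,0],[0.105,-0.265,0],[0.12,-0.295,0],[0.1336,-0.3226,0],[0.1336,-0.3226,0]],"yaw":[10,20,30,40,50,60,70,80,90,90]}' 40
python3 -m creep '{"hand":[0.05,0.05,0.05,0.05,0.05,0.05,0.05,0.05,0.05,0.05],"offset":[[0,0,-0.03],[0,0,-0.075],[0,0,-0.12],[0,0,-0.16],[0,0,-0.185],[0,0,-0.2],[0,0,-0.205],[0,0,-0.205],[0,0,-0.205],[0,0,-0.205]],"yaw":[0,0,0,0,0,0,0,0,0,0]}' 40
python3 - <<'E'
from h import *
for n in("scene","top"):
    im,d=get_image(n); P=cloud(n,d.astype(float)); print(n,discs(P,0))
    if n=="scene":
        m=(abs(P[...,0]-598)<16)&(abs(P[...,1]+230)<62)&(P[...,2]>24)&(P[...,2]<60); print(P[m].min(0).round(1))
        save("s","pics/s11.png",im[180:300,160:300],5)
E
```

```text
clock: 56.8
tcp_pos: [597.3, -230.8, 233.2]
tool_rot: [3.14, -0.003, 3.075]
contact_force: [0.4, 0.2, -1.1]
width: 81.5
grip_force: 0.0
clock: 58.05
tcp_pos: [598.5, -229.9, 32.0]
tool_rot: [-3.141, 0.002, 3.078]
contact_force: [0.9, 1.2, 0.3]
width: 80.9
grip_force: 0.0
scene [(623.0, -10.4, 33.4, np.float64(20.0), np.int32(257)), (602.4, -101.7, 34.0, np.float64(20.0), np.int32(271)), (597.4, -230.6, 34.0, np.float64(19.8), np.int32(309))]
[ 592.1 -284.7   42.1]
top [(622.6, -6.1, 32.4, np.float64(19.4), np.int32(376)), (600.3, -98.7, 32.3, np.float64(19.3), np.int32(381))]
```

View pics/s11.png

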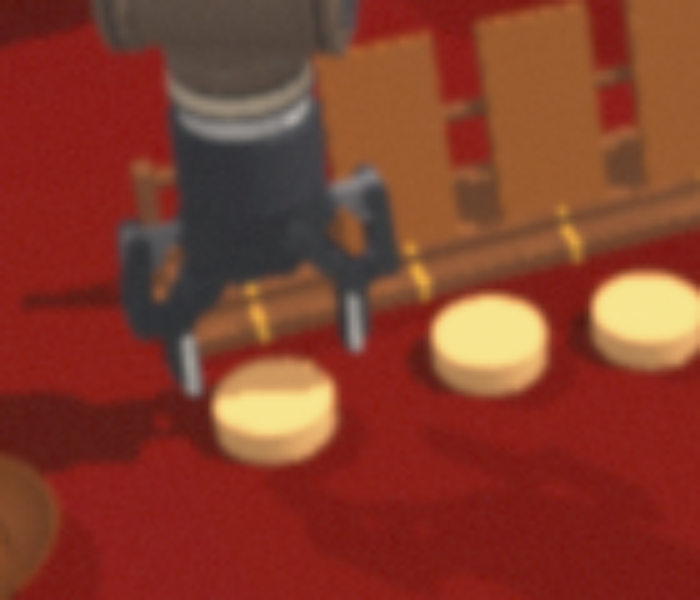

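The fingers straddle the right disc at (275,400), with their tips about 10 mm above the TCP. I'll lower to z = -3 and grip.

```bash
python3 -m creep '{"hand":[0.05,0.05,0.05,0.05,0.05,0.2,0.3,0.3,0.3,0.3],"offset":[[0,0,-0.01],[0,0,-0.02],[0,0,-0.028],[0,0,-0.032],[0,0,-0.033],[0,0,-0.033],[0,0,-0.033],[0,0,-0.033],[0,0,-0.033],[0,0,-0.033]],"yaw":[0,0,0,0,0,0,0,0,0,0]}' 20
```

```text
clock: 59.4
tcp_pos: [598.2, -229.8, -1.6]
tool_rot: [-3.141, 0.001, 3.078]
contact_force: [0.8, 0.1, 2.6]
width: 63.0
grip_force: 22.6
```

```bash
python3 -m creep '{"hand":[0.3,0.3,0.3,0.3,0.3,0.3,0.3,0.3,0.3,0.3],"offset":[[-0.005,0.003,0],[-0.011,0.006,0],[-0.017,0.009,0],[-0.023,0.012,0],[-0.029,0.015,0],[-0.035,0.0168,0],[-0.037,0.0168,0],[-0.038,0.0168,0],[-0.038,0.0168,0],[-0.038,0.0168,0]],"yaw":[0,0,0,0,0,0,0,0,0,0]}' 20
python3 -m creep '{"hand":[0.3,0.3,0.3,0.3,0.3,0.3,0.3,0.3,0.3,0.3],"offset":[[-0.0005,0,0],[-0.001,0,0],[-0.0015,0,0],[-0.002,0,0],[-0.002,0,0],[-0.002,0,0],[-0.002,0,0],[-0.002,0,0],[-0.002,0,0],[-0.002,0,0]],"yaw":[0,0,0,0,0,0,0,0,0,0]}' 20
python3 - <<'E'
from h import *
im,d=get_image("scene"); P=cloud("scene",d.astype(float)); print(discs(P,0)); save("s","pics/s12.png",im[200:290,170:260],7)
E
```

```text
clock: 60.65
tcp_pos: [560.1, -212.6, -1.6]
tool_rot: [3.142, 0.001, 3.078]
contact_force: [2.7, 0.5, 7.2]
width: 63.1
grip_force: 22.9
clock: 61.9
tcp_pos: [558.4, -212.7, -1.6]
tool_rot: [-3.141, 0.002, 3.078]
contact_force: [4.1, 1.3, 6.0]
width: 62.8
grip_force: 22.9
[(621.7, -9.8, 35.0, np.float64(20.0), np.int32(255)), (602.1, -103.4, 33.1, np.float64(19.8), np.int32(273)), (563.0, -213.2, 45.1, np.float64(19.8), np.int32(283))]
```

View pics/s12.png

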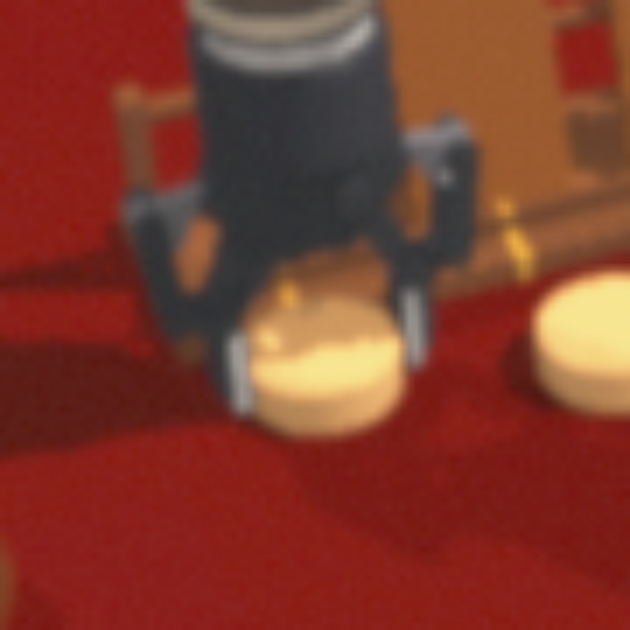

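The disc is held at (325,365), near line 1, whose end shows at (288,293). I'll keep pressing towards the base.

```bash
python3 -m creep '{"hand":[0.3,0.3,0.3,0.3,0.3,0.3,0.3,0.3,0.3,0.3],"offset":[[-0.0005,0,0],[-0.001,0,0],[-0.0015,0,0],[-0.002,0,0],[-0.002,0,0],[-0.002,0,0],[-0.002,0,0],[-0.002,0,0],[-0.002,0,0],[-0.002,0,0]],"yaw":[0,0,0,0,0,0,0,0,0,0]}' 20
```

```text
clock: 63.2
tcp_pos: [556.5, -212.7, -1.6]
tool_rot: [-3.141, 0.002, 3.078]
contact_force: [4.2, -0.1, 5.5]
width: 63.3
grip_force: 22.8
```

```bash
python3 -m creep '{"hand":[0.3,0.3,0.3,0.3,0.3,0.3,0.3,0.3,0.3,0.3],"offset":[[-0.0005,0,0],[-0.001,0,0],[-0.0015,0,0],[-0.002,0,0],[-0.002,0,0],[-0.002,0,0],[-0.002,0,0],[-0.002,0,0],[-0.002,0,0],[-0.002,0,0]],"yaw":[0,0,0,0,0,0,0,0,0,0]}' 20
```

```text
clock: 64.45
tcp_pos: [556.4, -212.8, -1.5]
tool_rot: [-3.141, 0.007, 3.077]
contact_force: [10.2, 1.0, 1.4]
width: 62.9
grip_force: 22.5
```

Contact: the x position stopped at 556.4 while the force rose to 10 N. I'll release and go above disc 2.

```bash
python3 -m creep '{"hand":[0.2,0.12,0.08,0.08,0.08,0.08,0.08,0.08,0.08,0.08],"offset":[[0.001,0,0],[0.0025,0,0],[0.0025,0,0],[0.0025,0,0.01],[0.0025,0,0.04],[0.005,0.01,0.07],[0.02,0.04,0.07],[0.035,0.08,0.07],[0.0467,0.112,0.07],[0.0467,0.112,0.07]],"yaw":[0,0,0,0,0,0,0,0,0,0]}' 20
python3 chk.py; python3 tilt.py
```

```text
clock: 65.7
tcp_pos: [600.9, -98.8, 68.5]
tool_rot: [-3.142, 0.0, 3.081]
contact_force: [0.2, -1.3, -0.9]
width: 78.6
grip_force: 0.0
top -50 39 ymid -27.0 w 14.0 ztop 140.2 tilt 24.2 yawerr -0.5 face x at z=12 37.7
top 150 176 ymid 1.6 w 71.0 ztop 143.1 tilt 21.6 yawerr -0.4 face x at z=12 32.7
top discs [(622.9, -5.4, 32.1, np.float64(19.5), np.int32(278)), (557.0, -209.8, 31.6, np.float64(19.0), np.int32(312))]
scene -50 240 ymid -7.2 w 58.0 ztop 138.6 tilt 17.0 yawerr -0.7 face x at z=12 23.4
scene 50 73 ymid 25.5 w 24.0 ztop 140.1 tilt 17.5 yawerr 2.7 face x at z=12 26.9
scene 150 291 ymid 1.3 w 73.0 ztop 140.8 tilt 17.2 yawerr -0.5 face x at z=12 24.7
scene discs [(622.9, -9.6, 34.2, np.float64(19.9), np.int32(255)), (600.1, -100.4, 35.9, np.float64(19.8), np.int32(275)), (558.2, -213.7, 32.3, np.float64(19.9), np.int32(240))]
150 292 front x at base 23.0 yaw -0.68 tilt 16.24
```

```bash
python3 -m creep '{"hand":[0.08,0.08,0.08,0.08,0.08,0.2,0.3,0.3,0.3,0.3],"offset":[[0,0,-0.025],[0,0,-0.05],[0,0,-0.062],[0,0,-0.068],[0,0,-0.07],[0,0,-0.07],[0,0,-0.07],[0,0,-0.07],[0,0,-0.07],[0,0,-0.07]],"yaw":[0,0,0,0,0,0,0,0,0,0]}' 20
python3 -m creep '{"hand":[0.3,0.3,0.3,0.3,0.3,0.3,0.3,0.3,0.3,0.3],"offset":[[-0.005,-0.003,0],[-0.011,-0.006,0],[-0.017,-0.009,0],[-0.023,-0.0123,0],[-0.029,-0.0123,0],[-0.033,-0.0123,0],[-0.034,-0.0123,0],[-0.035,-0.0123,0],[-0.036,-0.0123,0],[-0.036,-0.0123,0]],"yaw":[0,0,0,0,0,0,0,0,0,0]}' 20
```

```text
clock: 67.1
tcp_pos: [601.4, -100.9, -1.1]
tool_rot: [-3.141, 0.002, 3.078]
contact_force: [0.2, 0.2, 5.0]
width: 63.3
grip_force: 22.6
clock: 68.35
tcp_pos: [565.7, -113.9, -1.1]
tool_rot: [-3.14, 0.004, 3.078]
contact_force: [2.5, -0.4, 5.8]
width: 63.1
grip_force: 22.7
```

```bash
python3 -m creep '{"hand":[0.3,0.3,0.3,0.3,0.3,0.3,0.3,0.3,0.3,0.3],"offset":[[-0.0005,0,0],[-0.001,0,0],[-0.0015,0,0],[-0.002,0,0],[-0.0025,0,0],[-0.003,0,0],[-0.0035,0,0],[-0.0035,0,0],[-0.0035,0,0],[-0.0035,0,0]],"yaw":[0,0,0,0,0,0,0,0,0,0]}' 20
```

```text
clock: 69.6
tcp_pos: [563.1, -113.9, -1.1]
tool_rot: [-3.14, 0.006, 3.077]
contact_force: [5.8, -0.6, 2.4]
width: 63.4
grip_force: 22.4
```

```bash
python3 -m creep '{"hand":[0.3,0.3,0.3,0.3,0.3,0.3,0.3,0.3,0.3,0.3],"offset":[[-0.0005,0.0005,0],[-0.001,0.001,0],[-0.0015,0.001,0],[-0.0015,0.001,0],[-0.0015,0.001,0],[-0.0015,0.001,0],[-0.0015,0.001,0],[-0.0015,0.001,0],[-0.0015,0.001,0],[-0.0015,0.001,0]],"yaw":[0,0,0,0,0,0,0,0,0,0]}' 20
```

```text
clock: 70.85
tcp_pos: [563.0, -113.8, -0.8]
tool_rot: [-3.138, 0.01, 3.078]
contact_force: [7.8, -2.3, 0.7]
width: 63.3
grip_force: 22.2
```

```bash
python3 -m creep '{"hand":[0.2,0.12,0.08,0.08,0.08,0.08,0.08,0.08,0.08,0.08],"offset":[[0.0015,-0.001,0],[0.003,-0.001,0],[0.003,-0.001,0],[0.003,-0.001,0.01],[0.003,-0.001,0.04],[0.015,0.01,0.07],[0.03,0.04,0.07],[0.048,0.075,0.07],[0.0635,0.1035,0.07],[0.0635,0.1035,0.07]],"yaw":[0,0,0,0,0,0,0,0,0,0]}' 20
python3 - <<'E'
from h import *
for n in("scene","top"):
    im,d=get_image(n); print(n,discs(cloud(n,d.astype(float)),0))
E
python3 -m creep '{"hand":[0.08,0.08,0.08,0.08,0.08,0.2,0.3,0.3,0.3,0.3],"offset":[[0,0,-0.025],[0,0,-0.05],[0,0,-0.062],[0,0,-0.068],[0,0,-0.07],[0,0,-0.07],[0,0,-0.07],[0,0,-0.07],[0,0,-0.07],[0,0,-0.07]],"yaw":[0,0,0,0,0,0,0,0,0,0]}' 20
```

```text
clock: 72.1
tcp_pos: [623.7, -6.7, 68.6]
tool_rot: [-3.142, 0.001, 3.081]
contact_force: [0.2, -0.7, -0.3]
width: 78.7
grip_force: 0.0
scene [(565.3, -114.5, 32.5, np.float64(19.6), np.int32(234)), (623.2, -9.4, 34.7, np.float64(19.9), np.int32(258)), (559.4, -213.8, 32.2, np.float64(19.8), np.int32(234))]
top [(562.4, -111.2, 31.7, np.float64(19.4), np.int32(339)), (556.4, -209.8, 31.7, np.float64(19.3), np.int32(311))]
clock: 73.45
tcp_pos: [623.9, -8.6, -1.1]
tool_rot: [-3.141, 0.002, 3.078]
contact_force: [-0.3, 0.3, 6.1]
width: 63.3
grip_force: 22.6
```

```bash
python3 -m creep '{"hand":[0.3,0.3,0.3,0.3,0.3,0.3,0.3,0.3,0.3,0.3],"offset":[[-0.006,-0.001,0],[-0.013,-0.002,0],[-0.02,-0.003,0],[-0.027,-0.0037,0],[-0.034,-0.0037,0],[-0.041,-0.0037,0],[-0.047,-0.0037,0],[-0.05,-0.0037,0],[-0.051,-0.0037,0],[-0.051,-0.0037,0]],"yaw":[0,0,0,0,0,0,0,0,0,0]}' 20
python3 -m creep '{"hand":[0.3,0.3,0.3,0.3,0.3,0.3,0.3,0.3,0.3,0.3],"offset":[[-0.0005,0,0],[-0.001,0,0],[-0.0015,0,0],[-0.002,0,0],[-0.0025,0,0],[-0.003,0,0],[-0.0035,0,0],[-0.0035,0,0],[-0.0035,0,0],[-0.0035,0,0]],"yaw":[0,0,0,0,0,0,0,0,0,0]}' 20
```

```text
clock: 74.7
tcp_pos: [573.0, -12.6, -1.1]
tool_rot: [-3.141, 0.003, 3.078]
contact_force: [3.1, -0.0, 6.5]
width: 63.1
grip_force: 22.7
clock: 75.95
tcp_pos: [569.7, -12.6, -1.1]
tool_rot: [-3.141, 0.004, 3.078]
contact_force: [3.3, -0.0, 5.3]
width: 63.2
grip_force: 22.7
```

```bash
python3 -m creep '{"hand":[0.3,0.3,0.3,0.3,0.3,0.3,0.3,0.3,0.3,0.3],"offset":[[-0.0005,0,0],[-0.001,0,0],[-0.0015,0,0],[-0.002,0,0],[-0.0025,0,0],[-0.003,0,0],[-0.003,0,0],[-0.003,0,0],[-0.003,0,0],[-0.003,0,0]],"yaw":[0,0,0,0,0,0,0,0,0,0]}' 20
```

```text
clock: 77.2
tcp_pos: [569.6, -12.7, -0.6]
tool_rot: [-3.141, 0.011, 3.077]
contact_force: [10.7, 0.9, 0.9]
width: 62.8
grip_force: 22.2
```

Contact again. I'll release, move clear and check everything.

```bash
python3 -m creep '{"hand":[0.2,0.12,0.08,0.08,0.08,0.08,0.08,0.08,0.08,0.08],"offset":[[0.001,0,0],[0.003,0,0],[0.003,0,0],[0.003,0,0.01],[0.003,0,0.04],[0.003,0,0.09],[0.003,0,0.14],[0.01,0.04,0.19],[0.02,0.1,0.22],[0.03,0.16,0.24]],"yaw":[0,0,0,0,0,0,0,0,0,0]}' 20
python3 -m creep '{"hand":[0,0,0,0,0,0,0,0,0,0],"offset":[[0,0.05,0],[0,0.1,0],[0,0.15,0],[0,0.2,0],[0,0.25,0],[0,0.3,0],[0,0.3,0],[0,0.3,0],[0,0.3,0],[0,0.3,0]],"yaw":[0,0,0,0,0,0,0,0,0,0]}' 20
python3 chk.py; python3 tilt.py; python3 - <<'E'
from h import *
for n in("top","scene"):
    A=np.load(n+"1.npz"); print(n,discs(cloud(n,A["d"].astype(float)),0))
    a=np.radians(-3.65); ex=np.array([np.cos(a),np.sin(a)]); ey=np.array([-ex[1],ex[0]]); c=np.array([479,-56.6]) if n=="top" else np.array([479,-59])
    for q in discs(cloud(n,A["d"].astype(float)),0): p=np.array(q[:2])-c; print((p@ex).round(1),(p@ey).round(1))
    for th in("canister","saucer","spatula","rod"):
        b=boxes_of(n,th); print(th,w(n,b[0]["xyz"]).round(0) if b else None)
t=np.load("top1.npz")["im"]; s=np.load("scene1.npz")["im"]
cv2.imwrite("pics/f.png",np.vstack([cv2.resize(t[130:270,200:390],None,fx=4,fy=4)[:290],cv2.resize(s[140:280,160:350],(760,300))])[:,:,::-1])
E
```

```text
clock: 78.45
tcp_pos: [594.7, 141.0, 238.2]
tool_rot: [3.141, 0.003, 3.077]
contact_force: [-0.2, -0.4, -0.4]
width: 78.3
grip_force: 0.0
clock: 79.7
tcp_pos: [594.6, 438.6, 235.4]
tool_rot: [-3.142, 0.0, 3.076]
contact_force: [0.1, -0.7, 0.5]
width: 85.2
grip_force: 0.0
top -50 178 ymid 1.1 w 70.0 ztop 140.8 tilt 23.6 yawerr -0.3 face x at z=12 36.3
top 50 179 ymid 2.0 w 72.0 ztop 141.3 tilt 22.5 yawerr 0.2 face x at z=12 34.4
top 150 175 ymid 1.7 w 71.0 ztop 141.9 tilt 21.6 yawerr -0.3 face x at z=12 32.7
top discs [(568.5, -10.4, 31.5, np.float64(19.1), np.int32(373)), (562.4, -111.3, 31.6, np.float64(19.3), np.int32(336)), (557.0, -209.4, 32.0, np.float64(19.2), np.int32(310))]
scene -50 341 ymid -0.1 w 73.0 ztop 139.6 tilt 17.9 yawerr -0.4 face x at z=12 25.3
scene 50 313 ymid 0.9 w 72.0 ztop 140.3 tilt 17.9 yawerr -0.9 face x at z=12 25.7
scene 150 291 ymid 1.0 w 74.0 ztop 140.4 tilt 16.8 yawerr 0.5 face x at z=12 23.8
scene discs [(571.1, -13.8, 32.4, np.float64(19.9), np.int32(227)), (566.0, -114.8, 32.3, np.float64(19.8), np.int32(232)), (558.5, -214.3, 31.7, np.float64(19.7), np.int32(239))]
-50 345 front x at base 24.3 yaw -1.01 tilt 17.09
50 322 front x at base 24.2 yaw -0.48 tilt 17.01
150 289 front x at base 23.2 yaw -0.15 tilt 16.34
top [(568.5, -10.4, 31.5, np.float64(19.1), np.int32(373)), (562.4, -111.3, 31.6, np.float64(19.3), np.int32(336)), (557.0, -209.4, 32.0, np.float64(19.2), np.int32(310))]
86.4 51.8
86.7 -49.3
87.6 -147.5
canister [740. 199. 109.]
saucer [ 623. -422.   12.]
spatula [ 361. -382.    1.]
rod [ 473. -475.   10.]
scene [(571.1, -13.8, 32.4, np.float64(19.9), np.int32(227)), (566.0, -114.8, 32.3, np.float64(19.8), np.int32(232)), (558.5, -214.3, 31.7, np.float64(19.7), np.int32(239))]
89.0 51.0
90.4 -50.1
89.2 -149.9
canister [772. 187.  80.]
saucer [ 614. -419.   14.]
spatula [ 373. -392.    6.]
rod [ 496. -483.   17.]
```

View pics/f.png

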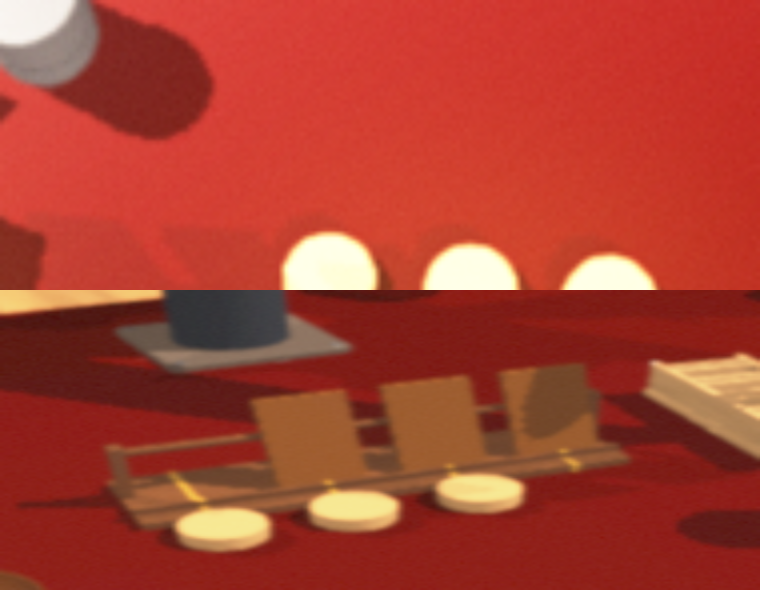

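All three boards lean at about 17°, and all three discs touch the base on lines 1–3. The bystanders haven't moved. I'll wait briefly in case a disc is knocked, check once more and hand in.

```bash
for i in 1 2 3; do python3 -m creep '{"hand":[0,0,0,0,0,0,0,0,0,0],"offset":[[0,0,0],[0,0,0],[0,0,0],[0,0,0],[0,0,0],[0,0,0],[0,0,0],[0,0,0],[0,0,0],[0,0,0]],"yaw":[0,0,0,0,0,0,0,0,0,0]}' 20 | head -1; done
python3 - <<'E'
from h import *
im,d=get_image("top"); D=discs(cloud("top",d.astype(float)),0); print(D)
E=[(568.5,-10.4),(562.4,-111.3),(557.0,-209.4)]
if len(D)==3 and all(np.hypot(a[0]-b[0],a[1]-b[1])<2 for a,b in zip(D,E)): print(close_job())
E
```

```text
clock: 81.5
clock: 82.75
clock: 84.0
[(568.5, -10.2, 31.8, np.float64(19.3), np.int32(377)), (562.9, -111.3, 31.5, np.float64(19.1), np.int32(339)), (557.2, -209.7, 31.8, np.float64(19.2), np.int32(315))]
the job is handed in; nothing more can be done
None
```

I handed the job in at 84 s: all three boards stand on lines 2–4 leaning about 17°, the three discs touch the base on lines 1–3 (all within about 2 mm of their lines), and the bystanders are where they were; one slip of mine set board 2 against board 1, with wrist force reading about 90 N, and I re-seated both.

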